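# Collect the sealed spice jars from the jar sealer's catch tray

### The job

The worktop jar sealer has finished two spice jars, which lie in its sloping catch tray under the hood. Pick up both jars and lay them side by side, flat on the floor of the blue tote, setting them down gently rather than dropping them. Do not shift the other things standing on the worktop.

Things in the scene. Friction and masses are not known exactly. Their poses are not given: they have to be found in the camera images.
- sealer: fixed white worktop machine, 220 mm wide, 270 mm high. Origin on the worktop level, under the middle of its catch tray; its -x is the front, z up, y across. In front is a steel catch tray under an overhanging hood. A tool straight down cannot reach a jar's middle; one leaning back towards the robot about 35 degrees, square to the slope, can, and draws the jar out square to the slope
- tray (a point): middle of the catch tray's front lip, at the foot of its floor (axes as the sealer's). From here the floor rises at 35 degrees towards +x. The lip stands 23 mm out of the floor, side cheeks (220 mm apart inside) 20 mm. Two lanes at local y = -45 and +45 mm, each with two 3 mm cradle rails along the slope, hold one jar each
- hood (a point): middle of the hood's lower front edge, 195 mm above the worktop (axes as the sealer's); the hood reaches 75 mm up and back to the case from here, 220 mm wide. A jar drawn out square to the slope passes it with 15 mm to spare
- jar_a: finished spice jar, round, clear with a red and blue label and a black cap, 41 mm diameter, 105 mm long, about 0.11 kg, closed. Origin at the centre of its foot, z from foot to cap along its axis. It starts lying in a lane of the tray, foot against the lip, cap up the slope
- jar_a_mid (a point): middle of jar_a, on its axis 52.5 mm from the foot; 21 mm out of the tray's slope at the start
- jar_b: second finished spice jar, same looks, size and frame as jar_a, in the other lane
- jar_b_mid (a point): middle of jar_b, on its axis 52.5 mm from the foot
- tote: loose blue open plastic tote, 0.9 kg, outside 145 (x) x 210 (y) x 50 mm (54 over the rim). Origin at the centre of its underside, z up. Walls and floor 4 mm, inside 137 x 202 mm. Nine ribs 3 mm high run along x on the floor, 20 mm apart (y = -80, -60 .. 80 mm) and keep a jar laid along x from rolling; its axis then lies 25 mm above the tote's underside
- dark_jar: bystander: spice jar with a dark label, 41 mm diameter, 105 mm high, standing upright on the worktop right of the sealer; origin at the centre of its foot. Leave it
- food_tin: bystander: brown food tin 75 mm diameter, 58 mm high, on the worktop at the right; origin at the centre of its underside. Leave it
- mill: bystander: small white salt shaker with a grey top, 44 mm diameter, 90 mm high, on the worktop at the right; origin at the centre of its foot. Leave it

How it is judged:
By the outcome, as a careful person would: the job done as asked, in the order asked, and still so for the second after the job is handed in, with the robot touching nothing.
It also fails if it takes over 53 s, if anything falls off the work surface, if the arm or the gripper's body presses on something with over 40 N, if the wrist force passes 120 N, or if a joint passes its speed limit or range.

### The arm

A 7-joint arm with a two-finger parallel gripper is mounted at the origin on a cart in front of the work surface, level with it; the furniture and walls round the work are solid. World frame = base frame: x ahead of the robot, y to its left, z up, the work surface at z = 0. Lengths are in mm, angles in rad, forces in N, time in s.
With the tool pointing down it reaches from about 425 to 1025 mm from the base axis. Payload 9.4 kg.
Tool frame: the origin (TCP) lies midway between the tips of the shut fingers; the grasp point (between the pads) lies 19 mm behind it; z points along the fingers, y is the line along which they close (so a half turn about z gives the same grasp; the last joint's range is limited). The gripper opens to 85 mm and grips with 20 to 120 N. Pads are 22 mm wide; open, the fingers measure 114 mm over their backs; the gripper's body (76 mm by 85 mm) begins 54 mm behind the grasp point. The pads swing forward as they close: fully open they stand 13 mm farther back than shut.
Start: joints at [1.054, 0.599, -0.003, 1.599, 0.002, 0.943, -0.08], TCP at [308.666, -656.01, 231.275] pointing down, gripper open.
Joint ranges: [-2.57, 2.57], [-0.35, 1.97], [-1.29, 1.29], [0.11, 2.56], [-1.05, 4.19], [0.11, 1.86], [-2.63, 2.63]. Speed limits (rad/s): [2.22, 2.22, 3.01, 3.01, 3.14, 3.14, 3.14].

### API

Orientations are given as a unit quaternion [x, y, z, w].
In Python, from plant import env, imaging, job gives the robot as it stands. The module is installed in compiled form; this text tells all that it offers.
- The arm moves only by the tool apply_moves, never from a script. Its argument "targets" is a list of rows, each an object of numbers: "dx", "dy", "dz": the shift along the tool's x, y, z in mm; "twist": the turn about the tool's z in rad; "gripper": the finger opening in mm, from 0 to 85.4. In form: [{"dx": .., "dy": .., "dz": .., "twist": .., "gripper": ..}, ...]. A call has 1 to 8 rows; each row shifts and turns the commanded pose from where the row before left it, along the tool's axes as they then stand; what a row does not reach is not made up. A row lasts 1/8 s, in which the tool goes at most 62.5 mm and 10.7 degrees, less where a joint would pass 70% of its speed; a pose out of reach is approached as far as the arm can. A call with a gripper value outside its range is refused whole. The fingers move at their own pace and stop on an object; the grip force is fixed at half the most. Time passes only in rows, so rows that do not move let the fingers close. It gives the time, the measured TCP pose, the force, the opening and the grip force at its end, in the units of the state.
- env.get_obs(): the state, without advancing time (a new reading comes with each control period).
- imaging.camera(name): name is "side" or "top" or "wrist"; returns the picture (400x640x3 uint8, blue, green, red); there is no depth.
- imaging.get_calibration(name): a dict with "K" (3x3 intrinsics, pixels), "camera_from_world" (4x4, takes a point from world to camera coordinates). Camera axes: x right, y up, looking along -z (the intrinsics and any distortion apply to the point x, -y, -z); pixel columns grow to the right and rows downward; lengths in mm; the calibration is good to about 2 mm. A picture is of the moment at which its call begins: read the wrist's pose just before it. get_calibration takes no time and is no camera call; for the wrist camera it gives the pose at the moment of the call.
- job.sign_off(): hands the job in; it is judged then, once.
Trained networks look in the newest picture that a camera, given by its name, has taken for a name from the list of things; names that differ only in an ending like _2 or _b are one class to them, and where a whole thing is asked for, a point or a joint stands for the part that bears it (a point fixed in the world has none). Each returns a list of dicts, best first, with "confidence" (0 to 1); they miss things now and then, are a little off and sometimes report something else, mostly with a low value. They report only what shows in the picture. A call takes as long as a camera call.
- imaging.cut_out(label, camera): "mask" (400x640 bool, what is visible of it) and "rect" ([centre column, centre row, width, height] in pixels, round what is visible of it).
- imaging.place_of(label, camera): "point" ([column, row] in pixels: a listed point, or the origin of a listed thing).
The state is a dict: "t": time; "q": joint angles; "joint_velocities": joint speeds; "joint_efforts": joint torques, N m; "tool_pos": TCP position; "orientation": TCP orientation; "wrist_force": force on the tool from outside, world axes, zero at the start; "wrist_torque": the same for the moment, N m; "opening": opening from 0.0 (shut) to 1.0 (fully open); "grip_force": force on a finger pad.
Only numpy, scipy, OpenCV 4.12 (cv2) and the standard library are available. Lean on these libraries where they do the work, as an engineer would, in place of code of your own. Each camera call takes 0.05 s, during which the arm holds its last target. There are 200 camera calls.

## Working session

There is one attempt and no reset: what is moved stays moved. The work goes in short steps, Python scripts to look and compute and a tool call to move; the robot and the scene stay as the last step left them, time stands still between calls to the robot, and variables do not carry over. Pictures are saved under pics/ and viewed, at most 10 in all, crops included, and the job is handed in when it is done.

Besides the shell and the picture viewer there is one more tool, called after "Request:" by a JSON object that holds its "name" and its "arguments", one argument or row to a line. apply_moves: Moves the arm, as the interface text tells. Its arguments: {"type":"object","properties":{"targets":{"type":"array","items":{"type":"object","properties":{"dx":{"type":"number"},"dy":{"type":"number"},"dz":{"type":"number"},"twist":{"type":"number"},"gripper":{"type":"number"}}}}},"required":["targets"]}

```bash
mkdir -p pics; python3 - <<'E'
from plant import env, imaging, job
import cv2,numpy as np
o=env.get_obs(); print({k:np.round(v,3).tolist() for k,v in o.items()})
ims=[]
for c in ["side","top"]:
    im=imaging.camera(c); ims.append(im)
    cal=imaging.get_calibration(c); print(c,{k:np.round(v,3).tolist() if not isinstance(v,str) else v for k,v in cal.items()})
    for l in ["tray","hood","jar_a","jar_a_mid","sealer","tote","dark_jar","food_tin","mill"]:
        print(l,[(np.round(d["point"],1).tolist(),round(d["confidence"],2)) for d in imaging.place_of(l,c)][:4])
    cv2.imwrite(f"pics/{c}0.png",im)
print(env.get_obs()["t"])
E
```

```text
{'t': 0.0, 'q': [1.054, 0.6, -0.003, 1.6, 0.002, 0.943, -0.08], 'joint_velocities': [-0.001, -0.0, -0.001, 0.001, 0.0, 0.0, 0.0], 'joint_efforts': [-0.0, -77.645, 1.565, -25.8, 0.012, 0.009, -0.0], 'tool_pos': [308.476, -655.58, 230.397], 'orientation': [0.976, 0.218, -0.0, -0.001], 'wrist_force': [0.077, -0.932, 0.356], 'wrist_torque': [0.019, -0.014, 0.02], 'grip_force': 0.0, 'opening': 0.997}
side {'K': [[484.357, 0.0, 324.834], [0.0, 484.357, 187.326], [0.0, 0.0, 1.0]], 'camera_from_world': [[-0.881, -0.474, -0.007, 293.254], [0.275, -0.522, 0.808, -465.65], [-0.386, 0.709, 0.59, -631.446], [0.0, 0.0, 0.0, 1.0]]}
tray [([272.8, 249.2], 0.86), ([340.2, 203.2], 0.47)]
hood [([263.3, 178.6], 0.77)]
jar_a [([299.0, 241.2], 0.88), ([257.3, 255.2], 0.65)]
jar_a_mid [([247.1, 232.6], 0.77), ([289.1, 217.4], 0.42)]
sealer [([271.0, 248.9], 0.86)]
tote [([353.0, 269.5], 0.61)]
dark_jar [([338.2, 201.3], 0.95), ([272.4, 248.3], 0.28)]
food_tin [([373.8, 192.6], 0.8)]
mill [([397.7, 215.7], 0.83), ([376.6, 189.9], 0.15)]
top {'K': [[449.373, 0.0, 311.688], [0.0, 449.373, 201.37], [0.0, 0.0, 1.0]], 'camera_from_world': [[-0.019, -1.0, -0.024, -361.679], [0.989, -0.022, 0.143, -555.806], [-0.144, -0.021, 0.989, -922.675], [0.0, 0.0, 0.0, 1.0]]}
tray [([269.8, 179.1], 0.58)]
hood [([259.2, 145.1], 0.92), ([372.5, 193.8], 0.74)]
jar_a [([243.7, 169.6], 0.7), ([279.5, 194.3], 0.64), ([372.6, 194.2], 0.46), ([268.8, 181.1], 0.15)]
jar_a_mid [([255.6, 151.1], 0.65)]
sealer [([274.2, 169.8], 0.98)]
tote [([288.0, 255.3], 0.59)]
dark_jar [([372.7, 194.8], 0.87)]
food_tin [([374.0, 195.1], 0.7)]
mill [([394.0, 258.4], 0.72)]
1.0
```

View pics/side0.png

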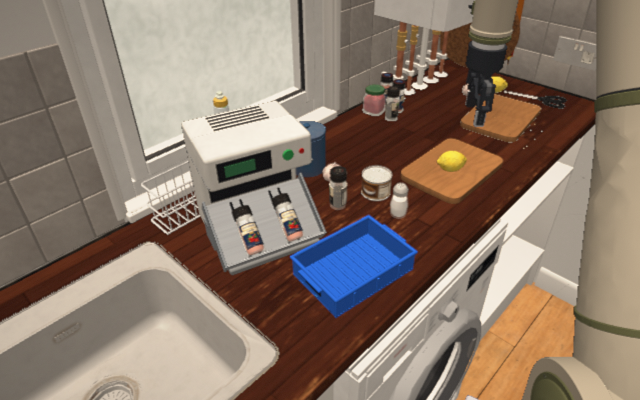

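View pics/top0.png

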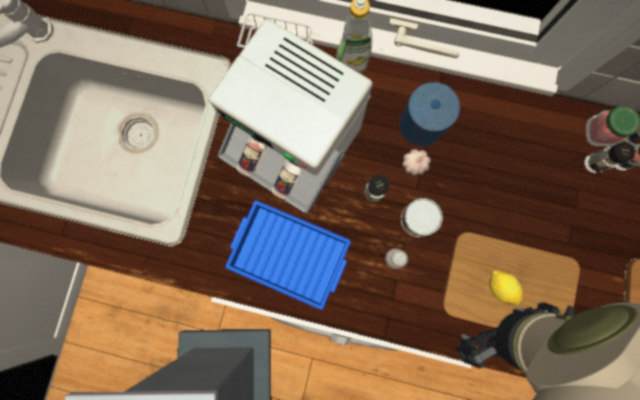

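Side picture: sealer with the two jars (caps up) mid at about (247,232) and (289,217), tote at (353,265). Top picture: jars partly under the hood at (250,158),(287,178); tote centre about (289,255).

```bash
cat > h.py <<'E'
import numpy as np,cv2
from plant import env, imaging, job
from scipy.optimize import least_squares,minimize
from scipy.spatial.transform import Rotation as R
def proj(c,P):
    cal=c if isinstance(c,dict) else imaging.get_calibration(c)
    P=np.atleast_2d(P); M=np.array(cal["camera_from_world"]); q=P@M[:3,:3].T+M[:3,3]
    q=q*[1,-1,-1]; q=q@np.array(cal["K"]).T; return q[:,:2]/q[:,2:]
E
cat > fit.py <<'E'
from h import *
cal={c:imaging.get_calibration(c) for c in("side","top")}
D={};M={}
for c in cal:
    imaging.camera(c)
    for l in("tray","hood","jar_a","jar_b","jar_a_mid","jar_b_mid"):
        D.setdefault((c,l[:3] if l[0]!='j' else ("jmid" if 'mid' in l else "jar")),[]).extend([d["point"] for d in imaging.place_of(l,c) if d["confidence"]>.35])
    M[c]=imaging.cut_out("tote",c)[0]["mask"]
    for d in imaging.cut_out("jar_a",c)[:3]: print(c,"jarmask",np.round(d["rect"]),round(d["confidence"],2),d["mask"].sum())
    np.save(f"tote_{c}.npy",M[c])
print({k:np.round(v).tolist() for k,v in D.items()})
a=np.radians(35)
def model(p):
    T=p[:3];y=p[3];f=np.array([np.cos(y),np.sin(y),0]);l=np.array([-np.sin(y),np.cos(y),0]);z=np.array([0,0,1])
    s=f*np.cos(a)+z*np.sin(a);n=-f*np.sin(a)+z*np.cos(a)
    return {"tra":[T],"hoo":[np.r_[(T+p[4]*f)[:2],195]],"jar":[T+21*n+k*45*l for k in(-1,1)],"jmid":[T+52.5*s+21*n+k*45*l for k in(-1,1)]},s,n,l
def res(p):
    m,*_=model(p);r=[]
    for (c,k),pts in D.items():
        q=proj(cal[c],np.array(m[k]))
        for u in pts:
            e=q-u;e=e[np.argmin((e**2).sum(1))]; r+=list(e)
    return r
best=min((least_squares(res,[x,y,30,w,70],loss="cauchy",f_scale=2) for x in(550,650,750) for y in(-400,-250,-100) for w in(-.5,0,.5)),key=lambda s:s.cost)
p=best.x;m,s,n,l=model(p);print("T,yaw,hood",np.round(p,3),best.cost,np.round(res(p),1))
print("mids",np.round(m["jmid"],1))
def iou(p):
    o=0
    for c in cal:
        f=np.array([np.cos(p[2]),np.sin(p[2])]);l=np.array([-f[1],f[0]])
        P=[np.r_[p[:2]+sx*72.5*f+sy*105*l,z] for sx in(-1,1) for sy in(-1,1) for z in(0,52)]
        im=np.zeros((400,640),np.uint8);cv2.fillConvexPoly(im,cv2.convexHull((proj(cal[c],P)*16).round().astype(np.int32)),1,shift=4)
        im=im>0;o-= (im&M[c]).sum()/(im|M[c]).sum()
    return o
r=min((minimize(iou,[x,y,w],method="Nelder-Mead",options=dict(initial_simplex=[[x,y,w],[x+40,y,w],[x,y+40,w],[x,y,w+.3]])) for x in(450,550) for y in(-350,-250) for w in(p[3]-.3,p[3],p[3]+.3)),key=lambda r:r.fun)
print("tote",r.x.round(3),r.fun)
print(env.get_obs()["t"])
E
python3 fit.py
```

```text
side jarmask [288. 219.  31.  49.] 0.69 862
side jarmask [249. 231.  34.  51.] 0.58 1011
top jarmask [253. 156.  29.  38.] 0.89 661
top jarmask [288. 177.  30.  39.] 0.61 712
{('side', 'tra'): [[271.0, 251.0]], ('side', 'hoo'): [[264.0, 179.0]], ('side', 'jar'): [[297.0, 242.0], [256.0, 255.0], [297.0, 242.0], [256.0, 255.0]], ('side', 'jmid'): [[249.0, 233.0], [286.0, 221.0]], ('top', 'tra'): [[267.0, 181.0]], ('top', 'hoo'): [[265.0, 145.0], [254.0, 150.0]], ('top', 'jar'): [[245.0, 172.0], [282.0, 192.0], [245.0, 172.0], [282.0, 192.0]], ('top', 'jmid'): [[256.0, 150.0], [290.0, 172.0]]}
T,yaw,hood [ 603.001 -276.709   22.315 -101.1     29.486] 24.132295190654368 [ 4.9  0.2 -0.2 -0.1 -0.5 -0.3  1.2  0.9 -0.5 -0.3  1.2  0.9 -0.6 -0.1
  0.8 -1.1  0.  -2.6 -0.5  1.4 10.8 -3.3  1.  -0.7 -1.2  0.   1.  -0.7
 -1.2  0.  -2.1  0.4  0.6  0.5]
mids [[ 604.8 -331.3   69.6]
 [ 653.3 -255.5   69.6]]
tote [ 439.228 -321.467 -100.953] -1.9100943903351395
1.9
```

Request:
{"name": "apply_moves", "arguments": {
  "targets": [
    {"dx": 30, "dy": -8, "dz": -50},
    {"dx": 48, "dy": -14, "dz": -30},
    {"dx": 48, "dy": -14, "dz": -30},
    {"dx": 48, "dy": -14, "dz": -30},
    {"dx": 48, "dy": -14, "dz": -30},
    {"dx": 50, "dy": -14, "dz": -25},
    {"dx": 50, "dy": -14, "dz": -25},
    {"dx": 50, "dy": -14, "dz": -25}
  ]
}}

```text
validation failed for argument at $.ta...
```

Request:
{"name": "apply_moves", "arguments": {
  "targets": [
    {"dz": -40, "twist": 0.17},
    {"dz": -40, "twist": 0.17},
    {"dz": -40, "twist": 0.17},
    {"dz": -40, "twist": 0.17},
    {"dz": -40, "twist": 0.17},
    {"dz": -40, "twist": 0.16}
  ]
}}

```text
validation failed for argument at $.ta...
```

```bash
cat > st.py <<'E'
from h import *
o=env.get_obs(); r=R.from_quat(o["orientation"]).as_matrix()
print("t",o["t"],"q",np.round(o["q"],3).tolist(),"pos",np.round(o["tool_pos"],1).tolist(),"open",round(o["opening"],3),"grip",round(o["grip_force"],1),"F",np.round(o["wrist_force"],1).tolist())
z=r[:,2];print("x",r[:,0].round(3),"y",r[:,1].round(3),"z",z.round(3),"tilt",np.degrees(np.arccos(-z[2])).round(2),"heading",np.arctan2(z[1],z[0]).round(3),"yawx",np.arctan2(r[1,0],r[0,0]).round(3))
E
python3 st.py
```

```text
t 1.9 q [1.054, 0.599, -0.002, 1.599, 0.002, 0.943, -0.08] pos [308.7, -656.0, 231.3] open 1.0 grip 0.0 F [-0.4, 0.5, -0.0]
x [ 0.905  0.426 -0.   ] y [ 0.426 -0.905 -0.   ] z [-0. -0. -1.] tilt 0.0 heading -2.988 yawx 0.44
```

All fields need to be given in each row.

Request:
{"name": "apply_moves", "arguments": {
  "targets": [
    {"dx": 30, "dy": -8, "dz": -50, "twist": 0, "gripper": 85},
    {"dx": 48, "dy": -14, "dz": -30, "twist": 0, "gripper": 85},
    {"dx": 48, "dy": -14, "dz": -30, "twist": 0, "gripper": 85},
    {"dx": 48, "dy": -14, "dz": -30, "twist": 0, "gripper": 85},
    {"dx": 48, "dy": -14, "dz": -30, "twist": 0, "gripper": 85},
    {"dx": 50, "dy": -14, "dz": -25, "twist": 0, "gripper": 85},
    {"dx": 50, "dy": -14, "dz": -25, "twist": 0, "gripper": 85},
    {"dx": 50, "dy": -14, "dz": -25, "twist": 0, "gripper": 85}
  ]
}}

```text
t: 2.9
tool_pos: [601.1, -400.5, 477.3]
orientation: [0.976, 0.218, 0.0, 0.0]
wrist_force: [0.6, -0.8, -0.1]
opening: 0.997
grip_force: 0.0
```

```bash
python3 st.py
```

```text
t 2.9 q [0.528, 0.452, -0.033, 1.258, 0.015, 1.431, -0.634] pos [601.1, -400.5, 477.3] open 0.997 grip 0.0 F [0.6, -0.8, -0.1]
x [0.905 0.426 0.   ] y [ 0.426 -0.905  0.   ] z [ 0. -0. -1.] tilt 0.02 heading -0.936 yawx 0.44
```

Request:
{"name": "apply_moves", "arguments": {
  "targets": [
    {"dx": 0, "dy": 0, "dz": -40, "twist": 0.17, "gripper": 85},
    {"dx": 0, "dy": 0, "dz": -40, "twist": 0.17, "gripper": 85},
    {"dx": 0, "dy": 0, "dz": -40, "twist": 0.17, "gripper": 85},
    {"dx": 0, "dy": 0, "dz": -40, "twist": 0.17, "gripper": 85},
    {"dx": 0, "dy": 0, "dz": -40, "twist": 0.17, "gripper": 85},
    {"dx": 0, "dy": 0, "dz": -40, "twist": 0.16, "gripper": 85}
  ]
}}

```text
t: 3.65
tool_pos: [590.1, -394.5, 688.7]
orientation: [0.959, -0.284, 0.02, 0.007]
wrist_force: [-0.1, 0.2, 0.5]
opening: 0.992
grip_force: 0.0
```

```bash
python3 st.py
```

```text
t 3.65 q [0.391, 0.445, 0.257, 0.803, -0.115, 1.861, -1.56] pos [590.1, -394.5, 688.7] open 0.992 grip 0.0 F [-0.1, 0.2, 0.5]
x [ 0.838 -0.544  0.043] y [-0.544 -0.839  0.001] z [ 0.035 -0.024 -0.999] tilt 2.44 heading -0.602 yawx -0.575
```

Request:
{"name": "apply_moves", "arguments": {
  "targets": [
    {"dx": 0, "dy": 0, "dz": -40, "twist": 0, "gripper": 85},
    {"dx": 0, "dy": 0, "dz": -40, "twist": 0, "gripper": 85},
    {"dx": 5, "dy": 0, "dz": -40, "twist": 0, "gripper": 85},
    {"dx": 5, "dy": 0, "dz": -40, "twist": 0, "gripper": 85}
  ]
}}

```text
t: 4.15
tool_pos: [558.9, -374.0, 763.9]
orientation: [0.957, -0.28, 0.076, 0.024]
wrist_force: [-0.1, 0.3, 0.2]
opening: 0.992
grip_force: 0.0
```

```bash
python3 st.py
```

```text
t 4.15 q [0.346, 0.352, 0.309, 0.78, -0.117, 1.862, -1.554] pos [558.9, -374.0, 763.9] open 0.992 grip 0.0 F [-0.1, 0.3, 0.2]
x [ 0.832 -0.532  0.159] y [-0.539 -0.842  0.003] z [ 0.133 -0.088 -0.987] tilt 9.18 heading -0.587 yawx -0.569
```

Request:
{"name": "apply_moves", "arguments": {
  "targets": [
    {"dx": 15, "dy": 0, "dz": -60, "twist": 0, "gripper": 85},
    {"dx": 15, "dy": 0, "dz": -60, "twist": 0, "gripper": 85},
    {"dx": 15, "dy": 0, "dz": -60, "twist": 0, "gripper": 85},
    {"dx": 20, "dy": 0, "dz": -58, "twist": 0, "gripper": 85},
    {"dx": 20, "dy": 0, "dz": -58, "twist": 0, "gripper": 85},
    {"dx": 20, "dy": 0, "dz": -58, "twist": 0, "gripper": 85}
  ]
}}

```text
t: 4.9
tool_pos: [510.2, -338.5, 927.0]
orientation: [0.934, -0.274, 0.219, 0.066]
wrist_force: [0.1, -0.2, 0.2]
opening: 1.0
grip_force: 0.0
```

```bash
python3 st.py
```

```text
t 4.9 q [0.226, 0.226, 0.456, 0.609, -0.136, 1.862, -1.563] pos [510.2, -338.5, 927.0] open 1.0 grip 0.0 F [0.1, -0.2, 0.2]
x [ 0.754 -0.482  0.446] y [-0.541 -0.841  0.004] z [ 0.374 -0.244 -0.895] tilt 26.51 heading -0.579 yawx -0.569
```

Request:
{"name": "apply_moves", "arguments": {
  "targets": [
    {"dx": 20, "dy": 0, "dz": -58, "twist": 0, "gripper": 85},
    {"dx": 20, "dy": 0, "dz": -50, "twist": 0, "gripper": 85},
    {"dx": 0, "dy": 0, "dz": 0, "twist": 0, "gripper": 85}
  ]
}}

```text
t: 5.28
tool_pos: [486.5, -323.0, 973.9]
orientation: [0.923, -0.271, 0.261, 0.079]
wrist_force: [0.9, 0.3, -0.0]
opening: 0.997
grip_force: 0.0
```

```bash
python3 st.py
```

```text
t 5.275 q [0.16, 0.185, 0.528, 0.562, -0.139, 1.862, -1.565] pos [486.5, -323.0, 973.9] open 0.997 grip 0.0 F [0.9, 0.3, -0.0]
x [ 0.717 -0.459  0.524] y [-0.541 -0.841  0.004] z [ 0.439 -0.286 -0.852] tilt 31.61 heading -0.578 yawx -0.569
```

Request:
{"name": "apply_moves", "arguments": {
  "targets": [
    {"dx": 20, "dy": 0, "dz": -40, "twist": 0, "gripper": 85},
    {"dx": 10, "dy": 0, "dz": -30, "twist": 0, "gripper": 85},
    {"dx": 0, "dy": 0, "dz": 0, "twist": 0, "gripper": 85}
  ]
}}

```text
t: 5.65
tool_pos: [471.3, -312.7, 1002.0]
orientation: [0.916, -0.269, 0.286, 0.086]
wrist_force: [0.2, 0.1, 0.5]
opening: 0.999
grip_force: 0.0
```

```bash
python3 st.py; python3 fit.py | tail -6; python3 - <<'E'
from h import *
im=imaging.camera("side");cv2.imwrite("pics/s1.png",im)
print(env.get_obs()["t"])
E
```

```text
t 5.65 q [0.106, 0.162, 0.587, 0.532, -0.141, 1.862, -1.566] pos [471.3, -312.7, 1002.0] open 0.999 grip 0.0 F [0.2, 0.1, 0.5]
x [ 0.692 -0.443  0.57 ] y [-0.541 -0.841  0.004] z [ 0.478 -0.312 -0.821] tilt 34.77 heading -0.578 yawx -0.569
  3.000e-01  5.000e-01 -7.000e-01 -5.000e-01  3.000e-01  5.000e-01
  2.100e+00  1.500e+00 -1.059e+02 -8.600e+01 -5.000e-01 -1.600e+00]
mids [[ 604.7 -331.9   75.2]
 [ 651.8 -255.2   75.2]]
tote [ 439.55  -322.845  326.297] -1.8787809962018618
6.55
6.6
```

Request:
{"name": "apply_moves", "arguments": {
  "targets": [
    {"dx": -33, "dy": -4.5, "dz": 45, "twist": 0, "gripper": 65},
    {"dx": -33, "dy": -4.5, "dz": 45, "twist": 0, "gripper": 65},
    {"dx": -33, "dy": -4.5, "dz": 45, "twist": 0, "gripper": 65},
    {"dx": -33, "dy": -4.5, "dz": 45, "twist": 0, "gripper": 65},
    {"dx": -33, "dy": -4.5, "dz": 45, "twist": 0, "gripper": 65},
    {"dx": -33, "dy": -4.5, "dz": 45, "twist": 0, "gripper": 65},
    {"dx": -33, "dy": -4.5, "dz": 45, "twist": 0, "gripper": 65},
    {"dx": -33, "dy": -4.5, "dz": 45, "twist": 0, "gripper": 65}
  ]
}}

```text
t: 7.6
tool_pos: [480.3, -277.2, 562.1]
orientation: [0.916, -0.27, 0.285, 0.085]
wrist_force: [1.2, -0.8, -0.2]
opening: 0.763
grip_force: 0.0
```

```bash
python3 st.py
```

```text
t 7.6 q [-0.168, -0.147, 0.43, 1.912, 0.323, 0.802, -2.028] pos [480.3, -277.2, 562.1] open 0.763 grip 0.0 F [1.2, -0.8, -0.2]
x [ 0.691 -0.447  0.568] y [-0.544 -0.839  0.001] z [ 0.476 -0.31  -0.823] tilt 34.62 heading -0.576 yawx -0.574
```

Request:
{"name": "apply_moves", "arguments": {
  "targets": [
    {"dx": -30, "dy": -4.5, "dz": 45, "twist": 0, "gripper": 65},
    {"dx": -33, "dy": -4.5, "dz": 45, "twist": 0, "gripper": 65},
    {"dx": -33, "dy": -4.5, "dz": 45, "twist": 0, "gripper": 65},
    {"dx": -33, "dy": -4.5, "dz": 45, "twist": 0, "gripper": 65},
    {"dx": -33, "dy": -4.5, "dz": 45, "twist": 0, "gripper": 65}
  ]
}}

```text
t: 8.22
tool_pos: [488.8, -256.5, 300.0]
orientation: [0.918, -0.271, 0.277, 0.084]
wrist_force: [1.0, -0.9, 0.5]
opening: 0.764
grip_force: 0.0
```

```bash
python3 st.py; cat > wr.py <<'E'
from h import *
import sys
c="wrist"; im=imaging.camera(c); cv2.imwrite(f"pics/{sys.argv[1]}.png",im); cal=imaging.get_calibration(c)
print("cam pos",(-np.array(cal["camera_from_world"])[:3,:3].T@np.array(cal["camera_from_world"])[:3,3]).round(1))
for l in sys.argv[2:]: print(l,[(np.round(d["point"],1).tolist(),round(d["confidence"],2)) for d in imaging.place_of(l,c)][:4])
print("proj mids",proj(c,[[604.8,-331.5,72],[652.5,-255.3,72]]).round(1).tolist())
E
python3 wr.py w1 jar_a_mid jar_a tray hood
```

```text
t 8.225 q [-0.073, 0.156, 0.417, 2.352, 0.81, 0.111, -2.608] pos [488.8, -256.5, 300.0] open 0.764 grip 0.0 F [1.0, -0.9, 0.5]
x [ 0.7   -0.451  0.554] y [-0.544 -0.839  0.004] z [ 0.462 -0.304 -0.833] tilt 33.61 heading -0.582 yawx -0.572
cam pos [ 477.1 -245.8  457.3]
jar_a_mid [([251.8, 169.0], 0.57)]
jar_a [([255.3, 207.5], 0.85), ([316.8, 207.5], 0.66)]
tray [([286.2, 203.5], 0.59)]
hood [([272.8, 123.8], 0.9)]
proj mids [[317.3, 173.8], [251.4, 175.0]]
```

View pics/w1.png

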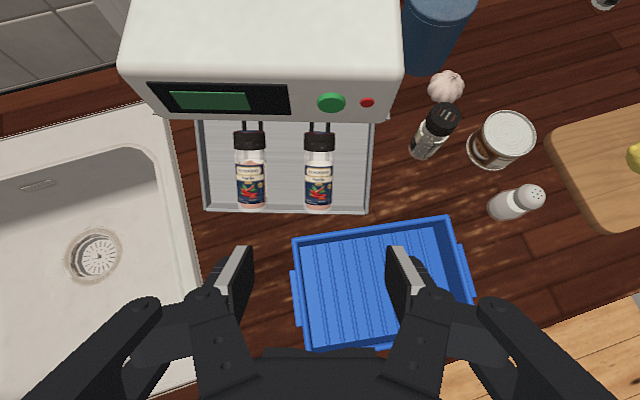

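Wrist picture: jars at (250,170) and (318,172), cap to foot rows 130–212; predicted mids agree. Tote below at (380,280), hood edge row ~118.

```bash
cat > fit2.py <<'E'
from h import *
cal={c:imaging.get_calibration(c) for c in("side","top","wrist")}
D={("side","tra"):[[272.8,249.2],[271,251]],("side","hoo"):[[263.3,178.6],[264,179]],("side","jar"):[[299,241.2],[257.3,255.2],[297,242],[256,255]],("side","jmid"):[[247.1,232.6],[289.1,217.4],[249,233],[286,221]],
("top","tra"):[[269.8,179.1],[267,181]],("top","hoo"):[[259.2,145.1],[265,145]],("top","jar"):[[243.7,169.6],[279.5,194.3],[245,172],[282,192]],("top","jmid"):[[255.6,151.1],[256,150],[290,172]],
("wrist","jar"):[[255.3,207.5],[316.8,207.5]]*2,("wrist","jmid"):[[251.8,169]],("wrist","tra"):[[286.2,203.5]],("wrist","hoo"):[[272.8,123.8]]}
src=open("fit.py").read(); i=src.index("a=np.radians"); j=src.index("def iou")
exec(src[i:j])
print((p[3]+np.pi)%(2*np.pi)-np.pi)
E
python3 fit2.py
```

```text
T,yaw,hood [ 6.05308e+02 -2.78216e+02  2.14950e+01 -5.92000e-01  2.97570e+01] 48.374846436331 [ 2.2  1.3  4.  -0.5 -0.  -0.6 -0.7 -1.  -3.2  0.  -0.5 -0.1 -1.2 -0.8
  0.8  0.1  1.  -0.4 -2.2  1.9 -0.9 -0.8  0.9 -1.7 -1.9 -1.7  0.9 -3.6
  6.3 -0.1  0.5  0.   2.9 -0.2  1.9 -2.7  1.6 -2.6 -0.6 -0.4 -0.  -1.6
 -0.4 -0.5  1.4  0.1 -0.9  0.9  0.5  1.8 -0.9  0.9  0.5  1.8  0.6  3.7
  1.1  0.5 -1.   3.8]
mids [[ 605.9 -332.8   68.8]
 [ 656.1 -258.1   68.8]]
-0.5916495370329251
```

Request:
{"name": "apply_moves", "arguments": {
  "targets": [
    {"dx": -3, "dy": 0, "dz": 42, "twist": 0, "gripper": 65},
    {"dx": -3, "dy": 0, "dz": 42, "twist": 0, "gripper": 65},
    {"dx": -3, "dy": 0, "dz": 42, "twist": 0, "gripper": 65},
    {"dx": -2, "dy": -1, "dz": 42, "twist": 0, "gripper": 65},
    {"dx": 0, "dy": 0, "dz": 0, "twist": 0, "gripper": 65}
  ]
}}

```text
t: 9.1
tool_pos: [572.9, -310.6, 211.9]
orientation: [0.93, -0.275, 0.232, 0.076]
wrist_force: [-0.6, 0.3, -0.2]
opening: 0.76
grip_force: 0.0
```

```bash
python3 st.py; python3 wr.py w2 jar_a_mid jar_a hood; python3 - <<'E'
from h import *
o=env.get_obs(); r=R.from_quat(o["orientation"]).as_matrix()
for m in([605.5,-332.3,70],[654.5,-257,70]): print((r.T@(np.array(m)-o["tool_pos"])).round(1))
E
```

```text
t 9.1 q [0.289, 0.417, 0.084, 2.174, 0.858, 0.108, -2.624] pos [572.9, -310.6, 211.9] open 0.76 grip 0.0 F [-0.6, 0.3, -0.2]
x [ 0.741 -0.476  0.474] y [-0.546 -0.837  0.013] z [ 0.391 -0.268 -0.881] tilt 28.29 heading -0.602 yawx -0.571
cam pos [ 572.7 -308.1  374.5]
jar_a_mid [([224.7, 220.8], 0.91)]
jar_a [([229.9, 265.0], 0.55)]
hood [([241.0, 193.6], 0.88)]
proj mids [[317.7, 216.1], [226.7, 217.4]]
[-31.1  -1.1 145.4]
[-30.5 -91.  144.4]
```

View pics/w2.png

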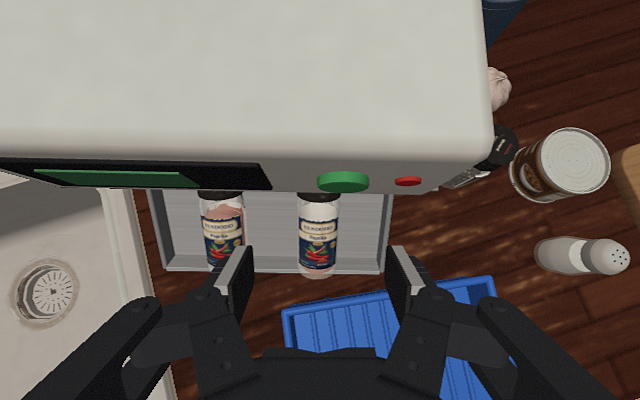

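Wrist picture: right jar at (318,235) centred between fingers laterally, but the tilt slipped to 28° because joint 6 sits at its lower limit. I fit a kinematic model to plan around this.

```bash
cat > kin.py <<'E'
from h import *
import itertools
data=[([1.054,.599,-.002,1.599,.002,.943,-.08],[308.7,-656,231.3],[.976,.218,0,0]),
([.391,.445,.257,.803,-.115,1.861,-1.56],[590.1,-394.5,688.7],[.959,-.284,.02,.007]),
([.346,.352,.309,.78,-.117,1.862,-1.554],[558.9,-374,763.9],[.957,-.28,.076,.024]),
([.226,.226,.456,.609,-.136,1.862,-1.563],[510.2,-338.5,927],[.934,-.274,.219,.066]),
([.16,.185,.528,.562,-.139,1.862,-1.565],[486.5,-323,973.9],[.923,-.271,.261,.079]),
([.106,.162,.587,.532,-.141,1.862,-1.566],[471.3,-312.7,1002],[.916,-.269,.286,.086]),
([-.168,-.147,.43,1.912,.323,.802,-2.028],[480.3,-277.2,562.1],[.916,-.27,.285,.085]),
([-.073,.156,.417,2.352,.81,.111,-2.608],[488.8,-256.5,300],[.918,-.271,.277,.084]),
([.289,.417,.084,2.174,.858,.108,-2.624],[572.9,-310.6,211.9],[.93,-.275,.232,.076])]
Rz=lambda a:R.from_euler('z',a).as_matrix(); Ry=lambda a:R.from_euler('y',a).as_matrix()
def fk(q,s,p):
    h,b,L1,a,a2,L2,e,d,o7,o1=p
    A=Rz(s[0]*q[0]+o1); x=A@[b,0,h]
    A=A@Ry(q[1])@Rz(s[1]*q[2]); x=x+A@[a,0,L1]
    A=A@Ry(q[3])@Rz(s[2]*q[4]); x=x+A@[a2,0,L2]
    A=A@Ry(q[5]); x=x+A@[e,0,d]; A=A@Rz(s[3]*q[6]+o7)
    return x,A
def r(p,s):
    o=[]
    for q,x,qq in data:
        X,A=fk(q,s,p); o+=list(X-x)+list(200*(A-R.from_quat(qq).as_matrix()).ravel())
    return np.array(o)
if __name__=="__main__":
    best=None
    for s in itertools.product((-1,1),repeat=4):
        for o7 in(-1.57,0,1.57,3.14):
            f=least_squares(r,[350,0,450,0,0,450,0,300,o7,0],args=(s,),loss="soft_l1",f_scale=3)
            if best is None or f.cost<best[0]: best=(f.cost,s,f.x)
    print(best[0],best[1],best[2].round(3).tolist(),np.abs(r(best[2],best[1])).max())
    np.save("kin.npy",np.r_[best[1],best[2]])
E
python3 kin.py
```

```text
318.4194911795803 (-1, -1, -1, -1) [311.337, -11.808, 629.21, 36.735, -2.371, 444.091, 13.32, 323.815, 1.503, -0.072] 14.359927879516476
```

```bash
cat > kin2.py <<'E'
from kin import *
def fk(q,p):
    A=Rz(-q[0]+p[0]); x=np.array([p[2],p[3],p[4]])
    A=A@Ry(q[1]+p[14]); x=x+A@[0,p[5],0]
    A=A@Rz(-q[2]+p[15]); x=x+A@[p[6],0,p[7]]
    A=A@Ry(q[3]+p[16]); x=x+A@[p[8],p[9],p[10]]
    A=A@Rz(-q[4]+p[17]); A=A@Ry(q[5]+p[18]); x=x+A@[p[11],p[12],p[13]]; A=A@Rz(-q[6]+p[1])
    return x,A
def r2(p):
    o=[]
    for q,x,qq in data:
        X,A=fk(q,p); o+=list(X-x)+list(500*(A-R.from_quat(qq).as_matrix()).ravel())
    return np.r_[o,np.array(p[[2,3,5,6,8,9,11,12]])*.01,p[14:]*10]
P0=np.array([-.07,1.5,0,0,311,0,36,629,0,0,444,13,0,323,0,0,0,0,0.])
if __name__=="__main__":
    f=least_squares(r2,P0); rr=r2(f.x)[:len(data)*12].reshape(-1,12)
    print(f.x.round(3).tolist());print(np.abs(rr).max(1).round(1))
    np.save("kin.npy",f.x)
E
python3 kin2.py
```

```text
[0.0, 1.571, -0.43, -0.727, 283.999, -30.126, -0.604, 646.573, 0.057, -24.681, 442.769, 0.136, -1.22, 326.734, 0.0, 0.0, 0.0, -0.001, 0.0]
[0.4 0.2 0.3 0.2 0.6 0.5 0.4 0.3 0.4]
```

```bash
cat > ik.py <<'E'
from kin2 import *
P=np.load("kin.npy")
lo=np.array([-2.57,-.35,-1.29,.11,-1.05,.11,-2.63])+.005;hi=np.array([2.57,1.97,1.29,2.56,4.19,1.86,2.63])-.005
def pose(tilt,head,half):
    t=np.radians(tilt); z=np.array([np.cos(head)*np.sin(t),np.sin(head)*np.sin(t),-np.cos(t)])
    y=np.array([np.sin(head),-np.cos(head),0]); x=np.cross(y,z)
    A=np.c_[x,y,z]; return A@np.diag([-1,-1,1]) if half else A
def ik(x,A,q0,reg=0):
    def f(q):
        X,B=fk(q,P); return np.r_[(X-x)/10,(B-A).ravel()*20,reg*(q-q0)]
    s=least_squares(f,np.clip(q0,lo+1e-3,hi-1e-3),bounds=(lo,hi)); return s.x,np.linalg.norm(f(s.x)[:12])
if __name__=="__main__":
    rng=np.random.default_rng(0)
    for nm,m in(("J1",[605.5,-332.3,70]),("J2",[654.5,-257,70])):
      for out in(-18,100,200):
       for tilt in(35,30,):
        for half in(0,1):
            S=[]
            for k in range(14):
                A=pose(tilt,-.58,half); q,e=ik(np.array(m)-out*A[:,2],A,rng.uniform(lo,hi))
                if e<.1: S.append(q)
            print(nm,out,tilt,half,len(S)); 
            for q in sorted(S,key=lambda q:abs(q[2]))[:2]: print("   ",q.round(2).tolist())
E
timeout 500 python3 ik.py
```

```text
J1 -18 35 0 5
    [0.41, 0.74, -0.06, 2.23, 2.78, 0.46, 1.75]
    [0.54, 0.75, -0.25, 2.22, 2.56, 0.51, 2.01]
J1 -18 35 1 13
    [0.39, 0.74, -0.03, 2.23, 2.82, 0.45, -1.44]
    [0.47, 0.75, -0.15, 2.22, 2.68, 0.48, -1.27]
J1 -18 30 0 10
    [0.42, 0.73, -0.07, 2.17, 2.65, 0.31, 1.88]
    [0.46, 0.73, -0.12, 2.17, 2.56, 0.32, 1.99]
J1 -18 30 1 10
    [0.47, 0.73, -0.14, 2.17, 2.54, 0.33, -1.13]
    [0.48, 0.73, -0.15, 2.17, 2.51, 0.33, -1.1]
J1 100 35 0 8
    [0.23, 0.53, 0.15, 2.35, 2.95, 0.33, 1.53]
    [0.18, 0.53, 0.22, 2.35, 3.06, 0.33, 1.41]
J1 100 35 1 11
    [0.32, 0.52, 0.02, 2.34, 2.75, 0.34, -1.41]
    [0.29, 0.52, 0.07, 2.34, 2.83, 0.34, -1.48]
J1 100 30 0 5
    [0.49, 0.51, -0.2, 2.25, 2.1, 0.25, 2.42]
    [0.21, 0.51, 0.21, 2.27, 3.09, 0.14, 1.41]
J1 100 30 1 10
    [0.39, 0.5, -0.05, 2.26, 2.33, 0.19, -0.97]
    [0.41, 0.5, -0.08, 2.26, 2.28, 0.2, -0.91]
J1 200 35 0 8
    [0.3, 0.31, 0.01, 2.39, 2.32, 0.21, 2.15]
    [0.2, 0.31, 0.12, 2.39, 2.48, 0.19, 1.99]
J1 200 35 1 9
    [0.3, 0.31, 0.0, 2.39, 2.31, 0.22, -0.98]
    [0.31, 0.31, -0.01, 2.39, 2.29, 0.22, -0.96]
J1 
[... 732 characters left out ...]
.09, 0.53, 0.08, 2.3, 2.47, 0.33, -1.3]
J2 100 30 0 5
    [0.15, 0.52, 0.03, 2.22, 2.01, 0.2, 2.34]
    [0.08, 0.52, 0.13, 2.23, 2.16, 0.16, 2.18]
J2 100 30 1 12
    [0.27, 0.52, -0.14, 2.22, 1.86, 0.28, -0.64]
    [0.08, 0.52, 0.14, 2.23, 2.18, 0.16, -0.98]
J2 200 35 0 5
    [0.21, 0.33, -0.15, 2.34, 1.8, 0.34, 2.49]
    [0.34, 0.34, -0.32, 2.33, 1.75, 0.4, 2.55]
J2 200 35 1 10
    [0.03, 0.33, 0.07, 2.35, 1.91, 0.26, -0.76]
    [0.25, 0.33, -0.21, 2.34, 1.78, 0.36, -0.63]
J2 200 30 0 2
    [-0.42, 0.4, 0.75, 2.27, -0.95, 0.12, -1.01]
    [-0.42, 0.4, 0.75, 2.27, -0.96, 0.12, -1.0]
J2 200 30 1 11
    [-0.11, 0.33, 0.31, 2.26, 0.92, 0.13, 0.26]
    [-0.15, 0.34, 0.36, 2.26, 0.81, 0.12, 0.37]
```

```bash
cat > sim.py <<'E'
from ik import *
def run(q,rows,reg=.3,verbose=1):
    for i,(dx,dy,dz,tw) in enumerate(rows):
        X,A=fk(q,P); x=X+A@[dx,dy,dz]; B=A@Rz(tw)
        qn,e=ik(x,B,q,reg); st=np.abs(qn-q); q=qn
        X,A=fk(q,P)
        if verbose and (i%verbose==0 or i==len(rows)-1): print(i,q.round(2).tolist(),X.round(),"tilt",np.degrees(np.arccos(-A[2,2])).round(1),"head",np.arctan2(A[1,2],A[0,2]).round(3),"yawx",np.arctan2(A[1,0],A[0,0]).round(2),"dqmax",st.max().round(2))
    return q
E
cat > s1.py <<'E'
from sim import *
q=np.array(env.get_obs()["q"])
for reg in(.1,1):
    print(reg); run(q,[(-20,0,-30,-.18)]*2+[(0,0,0,-.18)]*15+[(0,0,0,-.08)]+[(0,0,-30,0)]*5,reg,3)
E
timeout 500 python3 s1.py
```

```text
0.1
0 [0.3, 0.35, 0.04, 2.23, 0.92, 0.14, -2.52] [ 544. -291.  229.] tilt 28.3 head -0.6 yawx -0.37 dqmax 0.11
3 [0.43, 0.29, -0.13, 2.26, 1.01, 0.21, -2.07] [ 516. -277.  247.] tilt 28.3 head -0.6 yawx 0.21 dqmax 0.15
6 [0.53, 0.3, -0.26, 2.26, 1.09, 0.25, -1.61] [ 516. -277.  247.] tilt 28.3 head -0.6 yawx 0.72 dqmax 0.16
9 [0.62, 0.31, -0.37, 2.25, 1.14, 0.28, -1.12] [ 516. -277.  247.] tilt 28.3 head -0.6 yawx 1.2 dqmax 0.17
12 [0.69, 0.32, -0.46, 2.25, 1.18, 0.32, -0.62] [ 516. -277.  247.] tilt 28.3 head -0.6 yawx 1.7 dqmax 0.17
15 [0.75, 0.33, -0.55, 2.24, 1.21, 0.35, -0.1] [ 516. -277.  247.] tilt 28.3 head -0.6 yawx 2.28 dqmax 0.17
18 [0.85, 0.29, -0.66, 2.24, 1.07, 0.39, 0.3] [ 504. -269.  273.] tilt 28.3 head -0.6 yawx 2.57 dqmax 0.16
21 [1.08, 0.12, -0.86, 2.19, 0.6, 0.47, 0.75] [ 469. -245.  352.] tilt 28.3 head -0.6 yawx 2.57 dqmax 0.16
22 [1.14, 0.06, -0.89, 2.17, 0.43, 0.5, 0.92] [ 457. -237.  379.] tilt 28.3 head -0.6 yawx 2.57 dqmax 0.17
1
0 [0.3, 0.35, 0.04, 2.23, 0.92, 0.14, -2.52] [ 544. -291.  229.] tilt 28.3 head -0.601 yawx -0.37 dqmax 0.11
3 [0.41, 0.29, -0.1
[... 154 characters left out ...]
 tilt 28.7 head -0.605 yawx 0.72 dqmax 0.15
9 [0.56, 0.31, -0.31, 2.26, 1.2, 0.26, -1.18] [ 516. -276.  245.] tilt 28.9 head -0.606 yawx 1.19 dqmax 0.16
12 [0.62, 0.31, -0.38, 2.26, 1.25, 0.29, -0.69] [ 516. -276.  245.] tilt 29.1 head -0.608 yawx 1.7 dqmax 0.16
15 [0.67, 0.32, -0.44, 2.26, 1.29, 0.31, -0.19] [ 516. -276.  244.] tilt 29.2 head -0.609 yawx 2.27 dqmax 0.17
18 [0.74, 0.27, -0.54, 2.26, 1.13, 0.34, 0.21] [ 504. -267.  270.] tilt 29.4 head -0.61 yawx 2.57 dqmax 0.17
21 [0.94, 0.1, -0.72, 2.22, 0.65, 0.43, 0.69] [ 468. -242.  348.] tilt 29.7 head -0.615 yawx 2.57 dqmax 0.16
22 [0.97, 0.04, -0.74, 2.2, 0.48, 0.46, 0.85] [ 456. -233.  373.] tilt 29.7 head -0.617 yawx 2.57 dqmax 0.17
```

```bash
cat > plan.py <<'E'
from sim import *
def follow(q,wps,step=58,reg=.3,show=True):
    # wps: list of (world xyz target, total twist, nrows or None); rows in the tool axes, rounded
    rows=[];out=q
    for w,tw,n in wps:
        X,A=fk(q,P); n=n or max(1,int(np.ceil(np.linalg.norm(w-X)/step)))
        for i in range(n):
            X,A=fk(q,P); d=(np.array(w)-X)/(n-i); 
            if np.linalg.norm(d)>62: d*=62/np.linalg.norm(d)
            t=A.T@d; row=[*np.round(t).tolist(),round(tw/n,3)]
            rows.append(row); q=run(q,[row],reg,0)
        X,A=fk(q,P); print(len(rows),q.round(2).tolist(),X.round(),"tilt",np.degrees(np.arccos(-A[2,2])).round(1),"head",np.arctan2(A[1,2],A[0,2]).round(3),"yawx",np.arctan2(A[1,0],A[0,0]).round(2))
    if show:
        for r in rows: print(r)
    return q,rows
E
cat > s2.py <<'E'
from plan import *
q=np.array(env.get_obs()["q"]); X,A=fk(q,P)
a=X-80*A[:,2]
q,_=follow(q,[(a,-.36,2),(np.array([500,-310,700]),-1.44,8),(np.array([490,-315,1000]),-1.34,8)])
B=pose(35,-.58,1);m=np.array([605.5,-332.3,70])-5*(-B[:,0])
q,_=follow(q,[(np.array([480,-280,560]),0,None),(m-200*B[:,2],0,None),(m-100*B[:,2],0,None),(m+18*B[:,2],0,None)],show=False)
E
timeout 500 python3 s2.py
```

```text
2 [0.52, 0.27, -0.24, 2.16, 0.73, 0.31, -2.13] [ 540. -287.  283.] tilt 28.3 head -0.601 yawx -0.17
10 [0.91, 0.01, -0.5, 1.43, 0.1, 1.22, 0.05] [ 500. -310.  700.] tilt 28.3 head -0.602 yawx 1.2
18 [0.1, 0.18, 0.58, 0.54, -0.13, 1.86, 1.57] [ 488. -314.  989.] tilt 33.6 head -0.596 yawx 2.58
[-0.0, 0.0, -40.0, -0.18]
[0.0, 0.0, -40.0, -0.18]
[19.0, 13.0, -47.0, -0.18]
[16.0, 17.0, -47.0, -0.18]
[13.0, 19.0, -47.0, -0.18]
[9.0, 21.0, -47.0, -0.18]
[6.0, 23.0, -47.0, -0.18]
[1.0, 23.0, -47.0, -0.18]
[-3.0, 23.0, -47.0, -0.18]
[-6.0, 22.0, -48.0, -0.18]
[-6.0, 16.0, -33.0, -0.168]
[-8.0, 15.0, -33.0, -0.168]
[-11.0, 14.0, -33.0, -0.168]
[-13.0, 12.0, -33.0, -0.168]
[-14.0, 9.0, -34.0, -0.168]
[-16.0, 7.0, -33.0, -0.168]
[-17.0, 4.0, -34.0, -0.168]
[-20.0, 1.0, -37.0, -0.168]
8 [-0.05, -0.12, 0.34, 1.9, 0.28, 0.81, 1.16] [ 480. -280.  560.] tilt 33.5 head -0.596 yawx 2.58
14 [0.52, 0.32, -0.29, 2.37, 1.9, 0.28, -0.56] [ 506. -267.  231.] tilt 33.3 head -0.598 yawx 2.58
16 [0.65, 0.55, -0.44, 2.31, 2.16, 0.45, -0.77] [ 554. -299.  149.] tilt 33.3 head -0.598 yawx 2.58
19 [0.68, 0.78, -0.47, 2.2, 2.3, 0.57, -0.82] [ 611. -336.   52.] tilt 33.3 head -0.598 yawx 2.58
```

Works in simulation. First half.

Request:
{"name": "apply_moves", "arguments": {
  "targets": [
    {"dx": 0, "dy": 0, "dz": -40, "twist": -0.18, "gripper": 65},
    {"dx": 0, "dy": 0, "dz": -40, "twist": -0.18, "gripper": 65},
    {"dx": 19, "dy": 13, "dz": -47, "twist": -0.18, "gripper": 65},
    {"dx": 16, "dy": 17, "dz": -47, "twist": -0.18, "gripper": 65},
    {"dx": 13, "dy": 19, "dz": -47, "twist": -0.18, "gripper": 65},
    {"dx": 9, "dy": 21, "dz": -47, "twist": -0.18, "gripper": 65},
    {"dx": 6, "dy": 23, "dz": -47, "twist": -0.18, "gripper": 65},
    {"dx": 1, "dy": 23, "dz": -47, "twist": -0.18, "gripper": 65}
  ]
}}

```text
t: 10.3
tool_pos: [506.1, -312.4, 554.7]
orientation: [0.906, 0.346, 0.137, 0.204]
wrist_force: [0.8, -0.0, 0.1]
opening: 0.76
grip_force: 0.0
```

```bash
python3 st.py; cat > s3.py <<'E'
from plan import *
q=np.array(env.get_obs()["q"]);X,A=fk(q,P); yaw=np.arctan2(A[1,0],A[0,0])
tw=-((np.pi-.58)-yaw); print("tw",tw)
q,_=follow(q,[(np.array([500,-310,700]),tw*.3,3),(np.array([485,-315,1010]),tw*.7,8)])
E
python3 s3.py
```

```text
t 10.3 q [1.136, 0.046, -0.756, 1.736, 0.177, 0.894, -0.53] pos [506.1, -312.4, 554.7] open 0.76 grip 0.0 F [0.8, -0.0, 0.1]
x [0.723 0.682 0.108] y [ 0.571 -0.678  0.464] z [ 0.389 -0.274 -0.879] tilt 28.42 heading -0.613 yawx 0.756
tw -1.8051665309666827
3 [1.16, 0.02, -0.76, 1.42, 0.12, 1.22, 0.09] [ 499. -310.  700.] tilt 28.4 head -0.613 yawx 1.24
11 [0.09, 0.18, 0.6, 0.53, -0.13, 1.86, 1.54] [ 482. -314.  998.] tilt 34.6 head -0.606 yawx 2.54
[4.0, 21.0, -44.0, np.float64(-0.181)]
[1.0, 21.0, -43.0, np.float64(-0.181)]
[-4.0, 21.0, -44.0, np.float64(-0.181)]
[-7.0, 16.0, -35.0, np.float64(-0.158)]
[-9.0, 15.0, -35.0, np.float64(-0.158)]
[-12.0, 13.0, -35.0, np.float64(-0.158)]
[-13.0, 11.0, -34.0, np.float64(-0.158)]
[-15.0, 9.0, -35.0, np.float64(-0.158)]
[-16.0, 7.0, -34.0, np.float64(-0.158)]
[-17.0, 4.0, -35.0, np.float64(-0.158)]
[-23.0, 1.0, -39.0, np.float64(-0.158)]
```

Request:
{"name": "apply_moves", "arguments": {
  "targets": [
    {"dx": 4, "dy": 21, "dz": -44, "twist": -0.18, "gripper": 65},
    {"dx": 1, "dy": 21, "dz": -43, "twist": -0.18, "gripper": 65},
    {"dx": -4, "dy": 21, "dz": -44, "twist": -0.18, "gripper": 65},
    {"dx": -7, "dy": 16, "dz": -35, "twist": -0.16, "gripper": 65},
    {"dx": -9, "dy": 15, "dz": -35, "twist": -0.16, "gripper": 65},
    {"dx": -12, "dy": 13, "dz": -35, "twist": -0.16, "gripper": 65},
    {"dx": -13, "dy": 11, "dz": -34, "twist": -0.16, "gripper": 65},
    {"dx": -15, "dy": 9, "dz": -35, "twist": -0.16, "gripper": 65}
  ]
}}

```text
t: 11.3
tool_pos: [489.4, -313.1, 894.6]
orientation: [0.495, 0.833, -0.019, 0.245]
wrist_force: [0.3, -0.1, 1.0]
opening: 0.76
grip_force: 0.0
```

Request:
{"name": "apply_moves", "arguments": {
  "targets": [
    {"dx": -16, "dy": 5, "dz": -36, "twist": -0.16, "gripper": 65},
    {"dx": -18, "dy": 2, "dz": -38, "twist": -0.16, "gripper": 65},
    {"dx": -22, "dy": 0, "dz": -40, "twist": -0.13, "gripper": 65}
  ]
}}

```text
t: 11.68
tool_pos: [495.4, -325.1, 924.0]
orientation: [0.404, 0.886, -0.044, 0.225]
wrist_force: [1.2, -0.3, -0.8]
opening: 0.758
grip_force: 0.0
```

```bash
python3 st.py
```

```text
t 11.675 q [0.598, 0.189, -0.263, 0.646, 0.176, 1.86, 1.155] pos [495.4, -325.1, 924.0] open 0.758 grip 0.0 F [1.2, -0.3, -0.8]
x [-0.573  0.695 -0.434] y [0.735 0.67  0.103] z [ 0.362 -0.26  -0.895] tilt 26.48 heading -0.622 yawx 2.26
```

Request:
{"name": "apply_moves", "arguments": {
  "targets": [
    {"dx": -20, "dy": 0, "dz": -45, "twist": -0.12, "gripper": 65},
    {"dx": -20, "dy": 0, "dz": -45, "twist": -0.12, "gripper": 65},
    {"dx": -20, "dy": 0, "dz": -45, "twist": -0.08, "gripper": 65},
    {"dx": -20, "dy": 0, "dz": -45, "twist": 0, "gripper": 65}
  ]
}}

```text
t: 12.18
tool_pos: [478.4, -326.0, 967.8]
orientation: [0.331, 0.906, -0.071, 0.255]
wrist_force: [0.4, 0.4, -0.3]
opening: 0.76
grip_force: 0.0
```

```bash
python3 st.py
```

```text
t 12.175 q [0.106, 0.179, 0.603, 0.59, -0.133, 1.862, 1.47] pos [478.4, -326.0, 967.8] open 0.76 grip 0.0 F [0.4, 0.4, -0.3]
x [-0.651  0.563 -0.51 ] y [0.635 0.771 0.04 ] z [ 0.416 -0.297 -0.859] tilt 30.74 heading -0.621 yawx 2.428
```

Request:
{"name": "apply_moves", "arguments": {
  "targets": [
    {"dx": -20, "dy": 0, "dz": -45, "twist": -0.06, "gripper": 65},
    {"dx": -20, "dy": 0, "dz": -45, "twist": -0.06, "gripper": 65},
    {"dx": -15, "dy": 0, "dz": -30, "twist": 0, "gripper": 65}
  ]
}}

```text
t: 12.55
tool_pos: [452.5, -311.1, 1018.3]
orientation: [0.272, 0.91, -0.1, 0.297]
wrist_force: [0.1, 0.2, -0.5]
opening: 0.76
grip_force: 0.0
```

```bash
python3 st.py;  cat > s4.py <<'E'
from plan import *
q=np.array(env.get_obs()["q"]);X,A=fk(q,P)
B=pose(35,-.58,1);m=np.array([605.5,-332.3,70])+5*B[:,0]
yaw=np.arctan2(A[1,0],A[0,0]); tw=-((np.pi-.58)-yaw);print("tw",tw)
q,_=follow(q,[(np.array([490,-290,560]),tw,8),(m-200*B[:,2],0,7),(m-100*B[:,2],0,3)])
E
python3 s4.py
```

```text
t 12.55 q [0.019, 0.142, 0.697, 0.527, -0.135, 1.862, 1.589] pos [452.5, -311.1, 1018.3] open 0.76 grip 0.0 F [0.1, 0.2, -0.5]
x [-0.675  0.435 -0.595] y [ 0.555  0.832 -0.021] z [ 0.486 -0.344 -0.803] tilt 36.55 heading -0.616 yawx 2.569
tw 0.007288454987886439
8 [-0.11, -0.13, 0.39, 1.92, 0.35, 0.75, 1.09] [ 490. -290.  560.] tilt 36.5 head -0.616 yawx 2.56
15 [0.46, 0.32, -0.24, 2.4, 2.13, 0.34, -0.83] [ 506. -267.  231.] tilt 36.3 head -0.618 yawx 2.56
18 [0.57, 0.55, -0.35, 2.35, 2.33, 0.5, -0.98] [ 554. -299.  149.] tilt 36.3 head -0.618 yawx 2.56
[32.0, 6.0, 47.0, np.float64(0.001)]
[32.0, 6.0, 47.0, np.float64(0.001)]
[32.0, 6.0, 48.0, np.float64(0.001)]
[32.0, 6.0, 47.0, np.float64(0.001)]
[32.0, 6.0, 48.0, np.float64(0.001)]
[32.0, 6.0, 47.0, np.float64(0.001)]
[32.0, 5.0, 48.0, np.float64(0.001)]
[33.0, 6.0, 47.0, np.float64(0.001)]
[28.0, 5.0, 38.0, 0.0]
[28.0, 5.0, 38.0, 0.0]
[28.0, 5.0, 38.0, 0.0]
[28.0, 5.0, 38.0, 0.0]
[27.0, 4.0, 38.0, 0.0]
[28.0, 5.0, 37.0, 0.0]
[28.0, 4.0, 38.0, 0.0]
[1.0, 1.0, 33.0, 0.0]
[0.0, 1.0, 34.0, 0.0]
[1.0, 0.0, 33.0, 0.0]
```

Tilt 36.5°, fine. Descend.

Request:
{"name": "apply_moves", "arguments": {
  "targets": [
    {"dx": 32, "dy": 6, "dz": 47, "twist": 0, "gripper": 65},
    {"dx": 32, "dy": 6, "dz": 47, "twist": 0, "gripper": 65},
    {"dx": 32, "dy": 6, "dz": 47, "twist": 0, "gripper": 65},
    {"dx": 32, "dy": 6, "dz": 47, "twist": 0, "gripper": 65},
    {"dx": 32, "dy": 6, "dz": 47, "twist": 0, "gripper": 65},
    {"dx": 32, "dy": 6, "dz": 47, "twist": 0, "gripper": 65},
    {"dx": 32, "dy": 6, "dz": 47, "twist": 0, "gripper": 65},
    {"dx": 32, "dy": 6, "dz": 47, "twist": 0, "gripper": 65}
  ]
}}

```text
t: 13.55
tool_pos: [487.9, -288.3, 579.0]
orientation: [0.277, 0.909, -0.098, 0.296]
wrist_force: [0.5, -0.5, -0.4]
opening: 0.761
grip_force: 0.0
```

Request:
{"name": "apply_moves", "arguments": {
  "targets": [
    {"dx": 28, "dy": 5, "dz": 38, "twist": 0, "gripper": 65},
    {"dx": 28, "dy": 5, "dz": 38, "twist": 0, "gripper": 65},
    {"dx": 28, "dy": 5, "dz": 38, "twist": 0, "gripper": 65},
    {"dx": 28, "dy": 5, "dz": 38, "twist": 0, "gripper": 65},
    {"dx": 28, "dy": 5, "dz": 38, "twist": 0, "gripper": 65}
  ]
}}

```text
t: 14.18
tool_pos: [499.9, -270.7, 343.4]
orientation: [0.278, 0.909, -0.098, 0.296]
wrist_force: [0.4, -0.4, 0.3]
opening: 0.766
grip_force: 0.0
```

```bash
python3 st.py;  cat > s5.py <<'E'
from plan import *
import sys
J=np.array([[605.5,-332.3,70],[654.5,-257,70]])[int(sys.argv[1])]
q=np.array(env.get_obs()["q"]);X,A=fk(q,P)
m=J+5*A[:,0]
q,_=follow(q,[(m-float(k)*A[:,2],0,None) for k in sys.argv[2:]],step=45)
E
python3 s5.py 0 200 100
```

```text
t 14.175 q [-0.263, 0.106, 0.618, 2.302, 0.649, 0.174, 0.701] pos [499.9, -270.7, 343.4] open 0.766 grip 0.0 F [0.4, -0.4, 0.3]
x [-0.67   0.447 -0.593] y [ 0.563  0.827 -0.013] z [ 0.484 -0.342 -0.805] tilt 36.36 heading -0.616 yawx 2.554
3 [0.42, 0.32, -0.2, 2.41, 2.15, 0.34, -0.86] [ 506. -262.  228.] tilt 36.1 head -0.618 yawx 2.55
6 [0.54, 0.55, -0.32, 2.35, 2.35, 0.49, -1.01] [ 554. -296.  147.] tilt 36.1 head -0.618 yawx 2.55
[23.0, 4.0, 31.0, 0.0]
[23.0, 4.0, 31.0, 0.0]
[22.0, 4.0, 31.0, 0.0]
[0.0, 0.0, 33.0, 0.0]
[0.0, 0.0, 33.0, 0.0]
[0.0, 0.0, 34.0, 0.0]
```

Request:
{"name": "apply_moves", "arguments": {
  "targets": [
    {"dx": 11, "dy": 2, "dz": 15, "twist": 0, "gripper": 65},
    {"dx": 11, "dy": 2, "dz": 15, "twist": 0, "gripper": 65},
    {"dx": 11, "dy": 2, "dz": 15, "twist": 0, "gripper": 65},
    {"dx": 11, "dy": 2, "dz": 15, "twist": 0, "gripper": 65},
    {"dx": 11, "dy": 2, "dz": 15, "twist": 0, "gripper": 65},
    {"dx": 11, "dy": 2, "dz": 15, "twist": 0, "gripper": 65}
  ]
}}

```text
t: 14.92
tool_pos: [502.0, -268.8, 265.4]
orientation: [0.278, 0.908, -0.107, 0.293]
wrist_force: [0.4, -0.7, 0.6]
opening: 0.762
grip_force: 0.0
```

```bash
python3 st.py; python3 s5.py 0 200 100
```

```text
t 14.925 q [0.127, 0.242, 0.17, 2.387, 2.022, 0.193, -0.72] pos [502.0, -268.8, 265.4] open 0.762 grip 0.0 F [0.4, -0.7, 0.6]
x [-0.673  0.443 -0.592] y [ 0.568  0.822 -0.03 ] z [ 0.474 -0.357 -0.805] tilt 36.38 heading -0.646 yawx 2.559
1 [0.26, 0.32, -0.03, 2.42, 2.21, 0.31, -0.94] [ 508. -259.  228.] tilt 36.3 head -0.646 yawx 2.56
4 [0.43, 0.54, -0.19, 2.36, 2.42, 0.46, -1.11] [ 555. -295.  148.] tilt 36.3 head -0.646 yawx 2.56
[22.0, 11.0, 29.0, 0.0]
[0.0, 0.0, 33.0, 0.0]
[0.0, 0.0, 34.0, 0.0]
[0.0, 0.0, 33.0, 0.0]
```

Request:
{"name": "apply_moves", "arguments": {
  "targets": [
    {"dx": 11, "dy": 6, "dz": 15, "twist": 0, "gripper": 65},
    {"dx": 11, "dy": 5, "dz": 14, "twist": 0, "gripper": 65},
    {"dx": 0, "dy": 0, "dz": 33, "twist": 0, "gripper": 65},
    {"dx": 0, "dy": 0, "dz": 34, "twist": 0, "gripper": 65},
    {"dx": 0, "dy": 0, "dz": 25, "twist": 0, "gripper": 65},
    {"dx": 0, "dy": 0, "dz": 0, "twist": 0, "gripper": 65}
  ]
}}

```text
t: 15.68
tool_pos: [549.9, -294.3, 153.0]
orientation: [0.279, 0.909, -0.107, 0.292]
wrist_force: [-0.6, -0.7, 0.7]
opening: 0.76
grip_force: 0.0
```

```bash
python3 st.py; python3 s5.py 0 60 -16; python3 wr.py w3 jar_a_mid jar_a hood
```

```text
t 15.675 q [0.421, 0.522, -0.179, 2.364, 2.409, 0.453, -1.101] pos [549.9, -294.3, 153.0] open 0.76 grip 0.0 F [-0.6, -0.7, 0.7]
x [-0.674  0.445 -0.59 ] y [ 0.57   0.821 -0.032] z [ 0.47  -0.357 -0.807] tilt 36.2 heading -0.65 yawx 2.558
2 [0.46, 0.62, -0.21, 2.32, 2.46, 0.5, -1.13] [ 573. -309.  116.] tilt 36.2 head -0.649 yawx 2.56
4 [0.5, 0.76, -0.23, 2.24, 2.53, 0.56, -1.15] [ 609. -336.   54.] tilt 36.2 head -0.649 yawx 2.56
[-1.0, 1.0, 24.0, 0.0]
[-0.0, 0.0, 23.0, 0.0]
[-0.0, 0.0, 38.0, 0.0]
[-0.0, 0.0, 38.0, 0.0]
cam pos [ 432.3 -209.9  225.2]
jar_a_mid [([433.7, 204.5], 0.9)]
jar_a [([442.7, 139.8], 0.86), ([325.1, 142.5], 0.58), ([371.8, 138.4], 0.44)]
hood [([392.5, 370.4], 0.61)]
proj mids [[321.9, 199.2], [429.5, 199.1]]
```

View pics/w3.png

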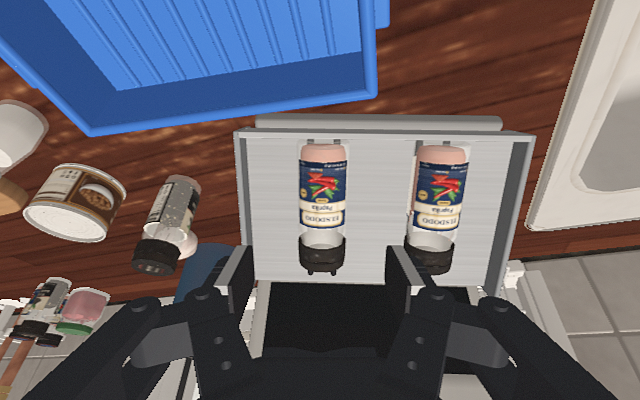

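Right jar spans rows 143–275 at column 323, centred between the fingers (columns 245/397); the prediction is about 4 mm low along the slope, corrected by dx −3.

Request:
{"name": "apply_moves", "arguments": {
  "targets": [
    {"dx": -2, "dy": 0, "dz": 24, "twist": 0, "gripper": 65},
    {"dx": -2, "dy": 0, "dz": 24, "twist": 0, "gripper": 65},
    {"dx": 0, "dy": 0, "dz": 25, "twist": 0, "gripper": 65},
    {"dx": 0, "dy": 0, "dz": 25, "twist": 0, "gripper": 65},
    {"dx": 0, "dy": 0, "dz": 15, "twist": 0, "gripper": 65},
    {"dx": 0, "dy": 0, "dz": 8, "twist": 0, "gripper": 65}
  ]
}}

```text
t: 16.62
tool_pos: [610.2, -339.0, 59.1]
orientation: [0.278, 0.909, -0.107, 0.293]
wrist_force: [-0.0, -0.3, 0.4]
opening: 0.761
grip_force: 0.0
```

```bash
python3 st.py; python3 s5.py 0 -16; python3 - <<'E'
from h import *
im=imaging.camera("wrist");cv2.imwrite("pics/w4.png",im)
E
```

```text
t 16.625 q [0.495, 0.749, -0.222, 2.238, 2.524, 0.551, -1.141] pos [610.2, -339.0, 59.1] open 0.761 grip 0.0 F [-0.0, -0.3, 0.4]
x [-0.674  0.443 -0.591] y [ 0.568  0.822 -0.032] z [ 0.472 -0.357 -0.806] tilt 36.31 heading -0.648 yawx 2.561
1 [0.5, 0.76, -0.23, 2.24, 2.53, 0.56, -1.15] [ 610. -336.   55.] tilt 36.3 head -0.647 yawx 2.56
[4.0, 1.0, 3.0, 0.0]
```

View pics/w4.png

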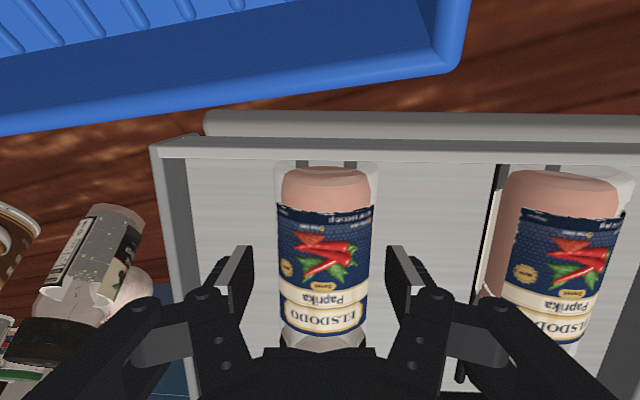

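Jar is between the pads (jar columns 275–372, pads at 250 and 390). Close.

Request:
{"name": "apply_moves", "arguments": {
  "targets": [
    {"dx": 0, "dy": 0, "dz": 2, "twist": 0, "gripper": 50},
    {"dx": 0, "dy": 0, "dz": 0, "twist": 0, "gripper": 30},
    {"dx": 0, "dy": 0, "dz": 0, "twist": 0, "gripper": 30},
    {"dx": 0, "dy": 0, "dz": 0, "twist": 0, "gripper": 30}
  ]
}}

```text
t: 17.18
tool_pos: [610.2, -336.9, 60.7]
orientation: [0.277, 0.909, -0.106, 0.294]
wrist_force: [-17.9, 14.6, 34.5]
opening: 0.46
grip_force: 75.9
```

Request:
{"name": "apply_moves", "arguments": {
  "targets": [
    {"dx": -1, "dy": 0, "dz": -10, "twist": 0, "gripper": 30},
    {"dx": -1, "dy": 0, "dz": -20, "twist": 0, "gripper": 30},
    {"dx": 0, "dy": 0, "dz": -30, "twist": 0, "gripper": 30},
    {"dx": 0, "dy": 0, "dz": -30, "twist": 0, "gripper": 30},
    {"dx": 0, "dy": 0, "dz": -30, "twist": 0, "gripper": 30},
    {"dx": 0, "dy": 0, "dz": -30, "twist": 0, "gripper": 30}
  ]
}}

```text
t: 17.92
tool_pos: [540.3, -286.3, 180.8]
orientation: [0.278, 0.909, -0.107, 0.293]
wrist_force: [-0.2, -0.9, -0.9]
opening: 0.459
grip_force: 61.8
```

```bash
python3 st.py; cat > s6.py <<'E'
from plan import *
q0=np.array(env.get_obs()["q"]);X0,A=fk(q0,P); print(X0)
u=np.array([np.cos(-.6),np.sin(-.6),0]);Z=np.array([0,0,1.])
for nm,starts,d,n in(("in low",[],-u*40,12),("in mid",[X0+Z*100],-u*40,12),("in/down",[X0-40*u+Z*100],-u*30-Z*30,10),("up then in",[X0+Z*220-60*u],-u*40,10),("in/up",[],-u*30+Z*30,14)):
    q=q0.copy();
    for s in starts:
        X,A=fk(q,P);k=int(np.linalg.norm(s-X)/30)+1
        for i in range(k):
            X,A=fk(q,P); q=run(q,[(*(A.T@((s-X)/(k-i))),0)],.3,0)
    print(nm)
    for i in range(n):
        X,A=fk(q,P); q=run(q,[(*(A.T@d),0)],.3,0)
        if i%2: X,A=fk(q,P); print("  ",q.round(2).tolist(),X.round(),"tilt",np.degrees(np.arccos(-A[2,2])).round(1),"head",np.arctan2(A[1,2],A[0,2]).round(2))
E
python3 s6.py
```

```text
t 17.925 q [0.381, 0.454, -0.136, 2.373, 2.357, 0.396, -1.058] pos [540.3, -286.3, 180.8] open 0.459 grip 61.8 F [-0.2, -0.9, -0.9]
x [-0.674  0.443 -0.591] y [ 0.568  0.822 -0.031] z [ 0.472 -0.357 -0.806] tilt 36.29 heading -0.648 yawx 2.56
[ 540.47249364 -284.59210792  180.73110911]
in low
   [0.37, 0.41, -0.22, 2.54, 2.37, 0.51, -1.17] [ 474. -239.  181.] tilt 36.3 head -0.65
   [1.01, 0.58, -1.28, 2.55, 1.69, 0.94, -0.64] [ 424. -199.  190.] tilt 32.1 head -0.69
   [0.98, 0.43, -1.28, 2.55, 1.43, 0.8, -0.51] [ 379. -159.  206.] tilt 26.4 head -0.78
   [0.95, 0.28, -1.28, 2.55, 1.12, 0.7, -0.31] [ 332. -116.  223.] tilt 21.8 head -0.9
   [0.92, 0.11, -1.28, 2.55, 0.75, 0.65, -0.05] [282. -70. 241.] tilt 18.6 head -1.06
   [0.91, -0.1, -1.28, 2.55, 0.34, 0.65, 0.28] [228. -21. 257.] tilt 17.0 head -1.23
in mid
   [0.02, 0.17, 0.22, 2.44, 1.79, 0.22, -0.53] [ 474. -239.  281.] tilt 36.4 head -0.65
   [0.23, 0.07, -0.16, 2.55, 1.69, 0.34, -0.54] [ 409. -194.  281.] tilt 36.3 head -0.65
   [1.35, -0.03, -1.28, 2.55, 1.23, 0.31, -0.12] [ 351. -151.  292.] tilt 33.3 head -0.68
   [1.36
[... 1072 characters left out ...]
0.83, -0.34, -0.38, 2.51, 0.46, 1.28, -0.44] [191. -14. 379.] tilt 36.5 head -0.84
in/up
   [0.23, 0.27, -0.0, 2.44, 2.15, 0.29, -0.89] [ 491. -251.  241.] tilt 36.3 head -0.65
   [0.08, 0.07, 0.08, 2.47, 1.49, 0.28, -0.27] [ 441. -217.  301.] tilt 36.3 head -0.65
   [-0.02, -0.13, 0.05, 2.45, 0.93, 0.45, 0.23] [ 392. -183.  360.] tilt 36.4 head -0.65
   [-0.12, -0.32, -0.01, 2.4, 0.69, 0.7, 0.4] [ 342. -149.  420.] tilt 36.4 head -0.65
   [0.06, -0.34, -0.24, 2.26, 0.5, 0.92, 0.52] [ 322. -115.  469.] tilt 33.7 head -0.79
   [-0.21, -0.34, -0.23, 2.13, 0.5, 1.28, 0.37] [298. -74. 522.] tilt 32.5 head -0.97
   [-0.47, -0.34, -0.21, 2.0, 0.49, 1.59, 0.22] [262. -32. 580.] tilt 32.7 head -1.09
```

```bash
cat > place.py <<'E'
from plan import *
import sys
from scipy.optimize import brentq
gy=float(sys.argv[1]); g=12; sg=48
C=np.array([439.4,-322.2,0]);yaw=-.426
q=np.array(env.get_obs()["q"]);X,A=fk(q,P)
def h(t): y=(A@Rz(t))[:,1]; return np.angle(np.exp(1j*(np.arctan2(-y[0],y[1])-yaw)))  # flat jar heading error
sgn=1
tw=brentq(lambda t:h(t),-.5,.5); B=A@Rz(tw); print("tw",tw,"y",B[:,1].round(3))
ex=np.array([np.cos(yaw),np.sin(yaw),0]);ey=np.array([-ex[1],ex[0],0]);Z=np.array([0,0,1.])
G=lambda x,z:C+x*ex+gy*ey+z*Z+g*B[:,2]
con=G(-13,44.3+6); fin=G(8,25)
print("contact TCP",con.round(1),"final",fin.round(1),"tool delta contact->final",(B.T@(fin-con)).round(1))
q,_=follow(q,[(G(-13,150),tw,None),(con+12*Z,0,None)],step=35)
E
python3 place.py -50
```

```text
tw -0.2185217350695192 y [ 0.408  0.899 -0.159]
contact TCP [ 412.6 -366.6   40.6] final [ 431.7 -375.3   15.3] tool delta contact->final [-2.7  4.  32.5]
5 [0.8, 0.52, -0.26, 2.53, 2.86, 0.56, -1.04] [ 412. -367.  140.] tilt 36.3 head -0.647 yawx 2.83
8 [1.06, 0.84, -0.67, 2.55, 2.6, 0.91, -0.7] [ 412. -367.   53.] tilt 36.1 head -0.646 yawx 2.83
[15.0, -28.0, 0.0, -0.044]
[16.0, -27.0, 0.0, -0.044]
[17.0, -26.0, 0.0, -0.044]
[18.0, -26.0, 1.0, -0.044]
[20.0, -25.0, 0.0, -0.044]
[16.0, 5.0, 24.0, 0.0]
[17.0, 5.0, 24.0, 0.0]
[17.0, 4.0, 23.0, 0.0]
```

Request:
{"name": "apply_moves", "arguments": {
  "targets": [
    {"dx": 15, "dy": -28, "dz": 0, "twist": -0.04, "gripper": 30},
    {"dx": 16, "dy": -27, "dz": 0, "twist": -0.04, "gripper": 30},
    {"dx": 17, "dy": -26, "dz": 0, "twist": -0.04, "gripper": 30},
    {"dx": 18, "dy": -26, "dz": 1, "twist": -0.04, "gripper": 30},
    {"dx": 20, "dy": -25, "dz": 0, "twist": -0.04, "gripper": 30},
    {"dx": 0, "dy": 0, "dz": 0, "twist": 0, "gripper": 30}
  ]
}}

```text
t: 18.68
tool_pos: [409.2, -369.0, 138.3]
orientation: [0.188, 0.932, -0.136, 0.279]
wrist_force: [-0.5, 0.9, -1.2]
opening: 0.462
grip_force: 62.0
```

```bash
python3 st.py; python3 place.py -50; python3 - <<'E'
from h import *
a=imaging.camera("side");b=imaging.camera("wrist")
cv2.imwrite("pics/p1.png",np.vstack([cv2.resize(a[150:350,200:520],(640,400)),b])[:, :][:800]); cv2.imwrite("pics/p1.png",cv2.resize(np.hstack([cv2.resize(a[170:330,230:430],(500,400)),b[:, :]]),(800,281)))
for c in("wrist",):
    for l in("tote","jar_a","jar_a_mid"): print(l,[(np.round(d["point"],1).tolist(),round(d["confidence"],2)) for d in imaging.place_of(l,c)])
print("tote proj",proj("wrist",[439.4,-322.2,0]).round(1))
E
```

```text
t 18.675 q [0.808, 0.529, -0.266, 2.535, 2.854, 0.564, -1.053] pos [409.2, -369.0, 138.3] open 0.462 grip 62.0 F [-0.5, 0.9, -1.2]
x [-0.774  0.274 -0.571] y [ 0.426  0.892 -0.149] z [ 0.469 -0.359 -0.807] tilt 36.17 heading -0.653 yawx 2.801
tw -0.0224875881496919 y [ 0.408  0.899 -0.162]
contact TCP [ 412.5 -366.7   40.6] final [ 431.7 -375.3   15.3] tool delta contact->final [-2.8  4.1 32.5]
1 [0.8, 0.53, -0.26, 2.53, 2.85, 0.56, -1.04] [ 413. -367.  140.] tilt 36.1 head -0.652 yawx 2.83
4 [1.04, 0.83, -0.64, 2.55, 2.61, 0.9, -0.72] [ 412. -367.   53.] tilt 36.0 head -0.651 yawx 2.83
[-3.0, 1.0, -0.0, -0.022]
[17.0, 5.0, 23.0, 0.0]
[16.0, 5.0, 24.0, 0.0]
[17.0, 4.0, 23.0, 0.0]
tote [([413.7, 105.5], 0.69)]
jar_a [([321.6, 157.6], 0.78), ([556.1, 257.4], 0.72)]
jar_a_mid [([529.4, 301.5], 0.93)]
tote proj [[411.5 105.4]]
```

View pics/p1.png

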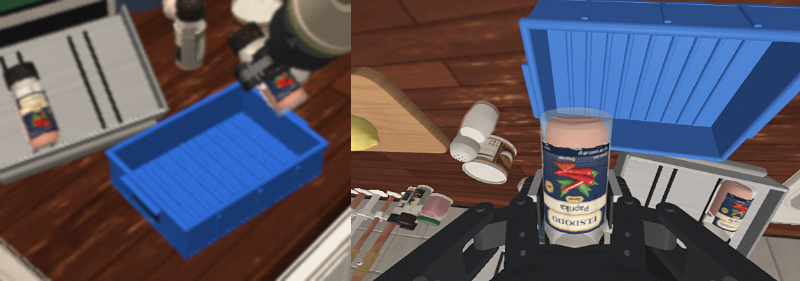

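Left: side view, jar tilted over the tote's right end. Right: wrist view, jar held (foot at (322,158)), tote detection matches its predicted place.

```bash
python3 - <<'E'
from h import *
o=env.get_obs(); A=R.from_quat(o["orientation"]).as_matrix();X=np.array(o["tool_pos"])
for g in(8,14,20):
    print(g,[proj("wrist",X-g*A[:,2]+s*A[:,0]).round(0)[0].tolist() for s in(42,48,54)])
E
```

```text
8 [[319.0, 177.0], [319.0, 164.0], [319.0, 151.0]]
14 [[319.0, 181.0], [319.0, 167.0], [319.0, 153.0]]
20 [[319.0, 184.0], [319.0, 170.0], [319.0, 155.0]]
```

Request:
{"name": "apply_moves", "arguments": {
  "targets": [
    {"dx": 15, "dy": 5, "dz": 23, "twist": -0.02, "gripper": 30},
    {"dx": 16, "dy": 5, "dz": 24, "twist": 0, "gripper": 30},
    {"dx": 16, "dy": 4, "dz": 23, "twist": 0, "gripper": 30},
    {"dx": 0, "dy": 0, "dz": 0, "twist": 0, "gripper": 30}
  ]
}}

```text
t: 19.42
tool_pos: [414.5, -367.4, 50.8]
orientation: [0.178, 0.934, -0.136, 0.278]
wrist_force: [-0.2, 0.0, -1.1]
opening: 0.456
grip_force: 61.8
```

```bash
python3 st.py; python3 place.py -50
```

```text
t 19.425 q [0.934, 0.797, -0.483, 2.56, 2.731, 0.862, -0.87] pos [414.5, -367.4, 50.8] open 0.456 grip 61.8 F [-0.2, 0.0, -1.1]
x [-0.782  0.256 -0.568] y [ 0.408  0.9   -0.156] z [ 0.471 -0.354 -0.808] tilt 36.07 heading -0.644 yawx 2.825
tw 0.0011627293696710441 y [ 0.408  0.9   -0.154]
contact TCP [ 412.6 -366.6   40.6] final [ 431.7 -375.3   15.3] tool delta contact->final [-2.8  3.9 32.5]
3 [0.95, 0.54, -0.47, 2.52, 2.67, 0.57, -0.83] [ 413. -367.  141.] tilt 36.1 head -0.642 yawx 2.83
6 [1.04, 0.82, -0.63, 2.55, 2.62, 0.89, -0.73] [ 413. -366.   53.] tilt 36.0 head -0.642 yawx 2.82
[-16.0, -5.0, -24.0, 0.0]
[-16.0, -5.0, -24.0, 0.0]
[-17.0, -6.0, -25.0, 0.0]
[17.0, 5.0, 24.0, 0.0]
[17.0, 4.0, 24.0, 0.0]
[16.0, 5.0, 23.0, 0.0]
```

Request:
{"name": "apply_moves", "arguments": {
  "targets": [
    {"dx": 3, "dy": 1, "dz": 5, "twist": 0, "gripper": 30},
    {"dx": 2, "dy": 0.5, "dz": 2.5, "twist": 0, "gripper": 30},
    {"dx": 0, "dy": 0, "dz": 0, "twist": 0, "gripper": 30}
  ]
}}

```text
t: 19.8
tool_pos: [415.2, -368.6, 44.8]
orientation: [0.176, 0.934, -0.139, 0.279]
wrist_force: [-0.9, -0.2, -1.0]
opening: 0.462
grip_force: 61.8
```

Request:
{"name": "apply_moves", "arguments": {
  "targets": [
    {"dx": 0, "dy": 0.5, "dz": 3.5, "twist": 0, "gripper": 30},
    {"dx": 0, "dy": 0.5, "dz": 3.5, "twist": 0, "gripper": 30}
  ]
}}

```text
t: 20.05
tool_pos: [418.9, -370.3, 38.5]
orientation: [0.177, 0.934, -0.139, 0.279]
wrist_force: [0.2, -0.3, -1.7]
opening: 0.459
grip_force: 61.8
```

Request:
{"name": "apply_moves", "arguments": {
  "targets": [
    {"dx": 0, "dy": 0.5, "dz": 3.5, "twist": 0, "gripper": 30},
    {"dx": 0, "dy": 0.5, "dz": 3, "twist": 0, "gripper": 30}
  ]
}}

```text
t: 20.3
tool_pos: [422.1, -371.8, 32.9]
orientation: [0.177, 0.934, -0.139, 0.279]
wrist_force: [-3.6, 0.7, 9.2]
opening: 0.46
grip_force: 62.8
```

Request:
{"name": "apply_moves", "arguments": {
  "targets": [
    {"dx": 0, "dy": 0.5, "dz": 2, "twist": 0, "gripper": 30},
    {"dx": 0, "dy": 0.5, "dz": 2, "twist": 0, "gripper": 30}
  ]
}}

```text
t: 20.55
tool_pos: [424.8, -372.4, 30.2]
orientation: [0.176, 0.933, -0.139, 0.28]
wrist_force: [-0.7, 2.2, 10.7]
opening: 0.456
grip_force: 63.1
```

```bash
python3 st.py
```

```text
t 20.55 q [0.942, 0.858, -0.505, 2.54, 2.72, 0.912, -0.839] pos [424.8, -372.4, 30.2] open 0.456 grip 63.1 F [-0.7, 2.2, 10.7]
x [-0.781  0.251 -0.572] y [ 0.407  0.899 -0.161] z [ 0.473 -0.359 -0.804] tilt 36.45 heading -0.649 yawx 2.83
```

Force holds at ~11 N: the jar pivots in the pads. Continue.

Request:
{"name": "apply_moves", "arguments": {
  "targets": [
    {"dx": 0, "dy": 0.5, "dz": 3, "twist": 0, "gripper": 30},
    {"dx": 0, "dy": 0.5, "dz": 3, "twist": 0, "gripper": 30},
    {"dx": 0, "dy": 0.5, "dz": 3, "twist": 0, "gripper": 30}
  ]
}}

```text
t: 20.92
tool_pos: [430.4, -374.7, 23.1]
orientation: [0.176, 0.933, -0.14, 0.281]
wrist_force: [0.5, -1.2, 8.4]
opening: 0.458
grip_force: 65.0
```

```bash
python3 st.py; python3 - <<'E'
from h import *
a=imaging.camera("side");b=imaging.camera("wrist")
cv2.imwrite("pics/p2.png",cv2.resize(np.hstack([cv2.resize(a[170:330,230:430],(500,400)),b[:, :]]),(800,281)))
E
```

```text
t 20.925 q [0.938, 0.875, -0.502, 2.528, 2.722, 0.92, -0.837] pos [430.4, -374.7, 23.1] open 0.458 grip 65.0 F [0.5, -1.2, 8.4]
x [-0.78   0.251 -0.573] y [ 0.407  0.899 -0.162] z [ 0.475 -0.36  -0.803] tilt 36.54 heading -0.648 yawx 2.831
```

View pics/p2.png

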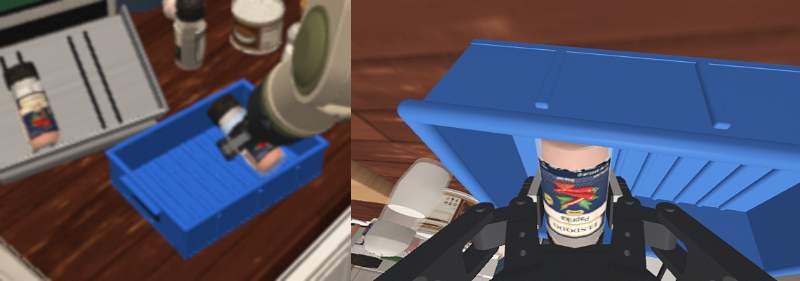

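Jar is pivoting down in the tote, foot near the front wall, tote not moved.

Request:
{"name": "apply_moves", "arguments": {
  "targets": [
    {"dx": 0, "dy": 0.5, "dz": 3, "twist": 0, "gripper": 30},
    {"dx": 0, "dy": 0.5, "dz": 2.5, "twist": 0, "gripper": 30}
  ]
}}

```text
t: 21.28
tool_pos: [433.5, -375.6, 18.5]
orientation: [0.176, 0.933, -0.14, 0.281]
wrist_force: [-0.7, -1.5, 11.4]
opening: 0.458
grip_force: 67.2
```

Request:
{"name": "apply_moves", "arguments": {
  "targets": [
    {"dx": 0.5, "dy": 0.5, "dz": 2, "twist": 0, "gripper": 30},
    {"dx": 0.5, "dy": 0.5, "dz": 2, "twist": 0, "gripper": 30}
  ]
}}

```text
t: 21.52
tool_pos: [435.2, -376.5, 14.8]
orientation: [0.177, 0.933, -0.14, 0.281]
wrist_force: [0.1, -2.4, 12.6]
opening: 0.461
grip_force: 69.2
```

Request:
{"name": "apply_moves", "arguments": {
  "targets": [
    {"dx": 1, "dy": 0.3, "dz": 1.5, "twist": 0, "gripper": 30},
    {"dx": 1, "dy": 0.3, "dz": 1.5, "twist": 0, "gripper": 30}
  ]
}}

```text
t: 21.78
tool_pos: [436.1, -377.3, 11.7]
orientation: [0.176, 0.932, -0.141, 0.282]
wrist_force: [1.5, -3.8, 18.8]
opening: 0.461
grip_force: 71.6
```

Request:
{"name": "apply_moves", "arguments": {
  "targets": [
    {"dx": 1, "dy": 0.3, "dz": 1.5, "twist": 0, "gripper": 30},
    {"dx": 0, "dy": 0, "dz": 0, "twist": 0, "gripper": 30}
  ]
}}

```text
t: 22.02
tool_pos: [437.6, -378.1, 10.8]
orientation: [0.177, 0.932, -0.142, 0.284]
wrist_force: [0.8, -4.0, 20.9]
opening: 0.459
grip_force: 97.6
```

```bash
python3 - <<'E'
from h import *
a=imaging.camera("side");b=imaging.camera("top")
cv2.imwrite("pics/p3.png",np.hstack([cv2.resize(a[200:320,270:430],(400,300)),cv2.resize(b[180:330,210:410],(400,300))]))
E
```

```text
(no output)
```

View pics/p3.png

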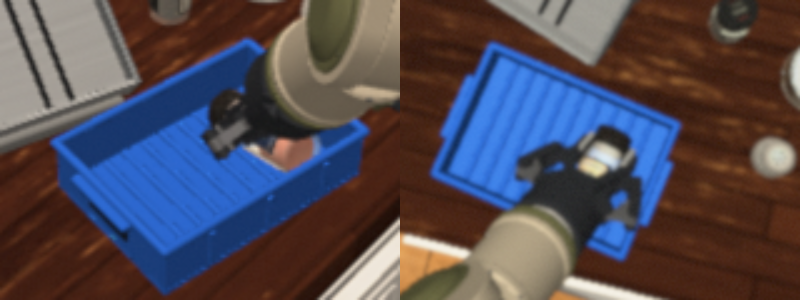

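Request:
{"name": "apply_moves", "arguments": {
  "targets": [
    {"dx": 0, "dy": 0, "dz": -1, "twist": 0, "gripper": 41},
    {"dx": 0, "dy": 0, "dz": 0, "twist": 0, "gripper": 43},
    {"dx": 0, "dy": 0, "dz": 0, "twist": 0, "gripper": 46},
    {"dx": 0, "dy": 0, "dz": 0, "twist": 0, "gripper": 58},
    {"dx": 0, "dy": 0, "dz": 0, "twist": 0, "gripper": 62}
  ]
}}

```text
t: 22.75
tool_pos: [434.2, -378.5, 10.1]
orientation: [0.178, 0.932, -0.142, 0.281]
wrist_force: [0.1, -6.9, 8.0]
opening: 0.725
grip_force: 11.0
```

Request:
{"name": "apply_moves", "arguments": {
  "targets": [
    {"dx": -6, "dy": -1.5, "dz": -8, "twist": 0, "gripper": 62},
    {"dx": -14, "dy": -4, "dz": -20, "twist": 0, "gripper": 62},
    {"dx": -14, "dy": -4, "dz": -20, "twist": 0, "gripper": 62},
    {"dx": -14, "dy": -4, "dz": -20, "twist": 0, "gripper": 62},
    {"dx": -14, "dy": -4, "dz": -20, "twist": 0, "gripper": 65}
  ]
}}

```text
t: 23.38
tool_pos: [433.1, -374.1, 118.7]
orientation: [0.176, 0.934, -0.138, 0.279]
wrist_force: [0.5, -0.0, 0.3]
opening: 0.76
grip_force: 0.0
```

```bash
python3 st.py; python3 - <<'E'
from h import *
b=imaging.camera("wrist")
for l in("jar_a","jar_a_mid"): print(l,[(np.round(d["point"],1).tolist(),round(d["confidence"],2)) for d in imaging.place_of(l,"wrist")])
C=np.array([439.4,-322.2,0]);yaw=-.426;ex=np.array([np.cos(yaw),np.sin(yaw),0]);ey=np.array([-ex[1],ex[0],0])
print("exp foot/mid",[proj("wrist",C+x*ex-50*ey+[0,0,25]).round(0)[0].tolist() for x in(-44,8)])
cv2.imwrite("pics/p4.png",b)
E
cat > s7.py <<'E'
from plan import *
q=np.array(env.get_obs()["q"]);X,A=fk(q,P)
J=np.array([656.5,-258.5,72.])
B=pose(35,-.58,1)
ytarget=np.array([.554,.832])  # wanted horizontal heading of closing axis (sealer y, yaw -.588)
from scipy.optimize import brentq
f=lambda t:np.cross((A@Rz(t))[:2,1],ytarget); tw=brentq(f,-.4,.4); Bt=A@Rz(tw); print("tw",tw)
m=J
q,_=follow(q,[(X+[0,0,90],0,None),(m-150*Bt[:,2],tw,None),(m-75*Bt[:,2],0,None)],step=38)
E
python3 s7.py
```

```text
t 23.375 q [0.945, 0.613, -0.498, 2.492, 2.627, 0.629, -0.796] pos [433.1, -374.1, 118.7] open 0.76 grip 0.0 F [0.5, -0.0, 0.3]
x [-0.782  0.252 -0.57 ] y [ 0.406  0.9   -0.16 ] z [ 0.472 -0.356 -0.806] tilt 36.27 heading -0.646 yawx 2.83
jar_a [([568.0, 271.4], 0.92)]
jar_a_mid [([541.1, 319.3], 0.6)]
exp foot/mid [[348.0, 47.0], [342.0, 123.0]]
tw 0.20024438843568457
3 [0.91, 0.38, -0.42, 2.42, 2.52, 0.34, -0.71] [ 434. -373.  209.] tilt 36.4 head -0.647 yawx 2.83
9 [0.35, 0.46, -0.37, 2.31, 1.89, 0.53, -0.73] [ 586. -205.  193.] tilt 36.4 head -0.646 yawx 2.59
11 [0.41, 0.62, -0.41, 2.26, 2.06, 0.6, -0.84] [ 622. -231.  132.] tilt 36.4 head -0.646 yawx 2.59
[-17.0, -5.0, -24.0, 0.0]
[-17.0, -5.0, -24.0, 0.0]
[-17.0, -4.0, -24.0, 0.0]
[-11.0, 36.0, 4.0, 0.033]
[-10.0, 36.0, 4.0, 0.033]
[-9.0, 37.0, 4.0, 0.033]
[-7.0, 37.0, 4.0, 0.033]
[-6.0, 37.0, 4.0, 0.033]
[-6.0, 37.0, 5.0, 0.033]
[0.0, -0.0, 37.0, 0.0]
[0.0, -0.0, 38.0, 0.0]s7.py:7: DeprecationWarning: Arrays of 2-dimensional vectors are deprecated. Use arrays of 3-dimensional vectors instead. (deprecated in NumPy 2.0)
  f=lambda t:np.cross((A@Rz(t))[:2,1],ytarget); tw=brentq(f,-.4,.4); Bt=A@Rz(tw); print("tw",tw)
```

View pics/p4.png

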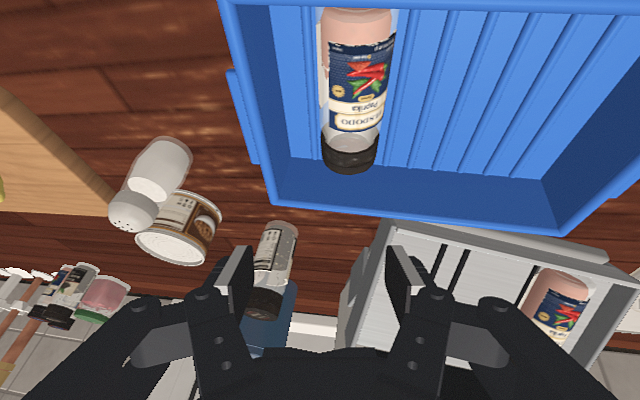

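Jar A lies flat between ribs at the tote's right end (mid about (350,95), cap (350,150)). Now jar B with the same lean.

Request:
{"name": "apply_moves", "arguments": {
  "targets": [
    {"dx": -17, "dy": -5, "dz": -24, "twist": 0, "gripper": 65},
    {"dx": -17, "dy": -5, "dz": -24, "twist": 0, "gripper": 65},
    {"dx": -11, "dy": 36, "dz": 0, "twist": 0.033, "gripper": 65},
    {"dx": -10, "dy": 36, "dz": 0, "twist": 0.033, "gripper": 65},
    {"dx": -9, "dy": 37, "dz": 0, "twist": 0.033, "gripper": 65},
    {"dx": -7, "dy": 37, "dz": 0, "twist": 0.033, "gripper": 65},
    {"dx": -6, "dy": 37, "dz": 4, "twist": 0.033, "gripper": 65},
    {"dx": -6, "dy": 37, "dz": 5, "twist": 0.033, "gripper": 65}
  ]
}}

```text
t: 24.52
tool_pos: [577.6, -200.4, 172.4]
orientation: [0.268, 0.912, -0.11, 0.29]
wrist_force: [0.6, -1.0, 0.1]
opening: 0.762
grip_force: 0.0
```

```bash
python3 st.py; cat > s8.py <<'E'
from plan import *
import sys
o=env.get_obs();q=np.array(o["q"]);X,A=fk(q,P);A=R.from_quat(o["orientation"]).as_matrix();Xm=np.array(o["tool_pos"])
F=np.array([658.3,-260.9,62.3])
print("tool-frame to final TCP",(A.T@(F-Xm)).round(1), "closing heading err",(np.arctan2(A[1,1],A[0,1])-.983).round(3))
imaging.camera("wrist")
for l in("jar_a","jar_a_mid"): print(l,[(np.round(d["point"],1).tolist(),round(d["confidence"],2)) for d in imaging.place_of(l,"wrist")])
print([(np.round(d["rect"]).tolist(),round(d["confidence"],2)) for d in imaging.cut_out("jar_a","wrist")])
M=F-21*A[:,2]; print("exp mid g21",proj("wrist",M).round(1),"g12",proj("wrist",F-12*A[:,2]).round(1),"foot g21",proj("wrist",M+52*A[:,0]).round(1), "J2 fit",proj("wrist",[654.5,-257,70]).round(1))
E
python3 s8.py
```

```text
t 24.525 q [0.374, 0.502, -0.425, 2.344, 1.955, 0.585, -0.811] pos [577.6, -200.4, 172.4] open 0.762 grip 0.0 F [0.6, -1.0, 0.1]
x [-0.688  0.425 -0.589] y [ 0.553  0.832 -0.046] z [ 0.47  -0.357 -0.807] tilt 36.19 heading -0.649 yawx 2.588
tool-frame to final TCP [-16.3  -0.6 148.4] closing heading err 0.001
jar_a [([321.3, 146.1], 0.79)]
jar_a_mid [([319.7, 204.3], 0.65)]
[([320.0, 208.0, 47.0, 118.0], 0.74), ([42.0, 43.0, 81.0, 86.0], 0.7)]
exp mid g21 [[318.6 204.7]] g12 [[318.6 201.7]] foot g21 [[318.7 148.4]] J2 fit [[319.4 201.1]]
```

Detected mid (320,204) matches the expected spot. Approach.

Request:
{"name": "apply_moves", "arguments": {
  "targets": [
    {"dx": -8, "dy": 0, "dz": 28, "twist": 0, "gripper": 65},
    {"dx": -8, "dy": 0, "dz": 28, "twist": 0, "gripper": 65},
    {"dx": 0, "dy": 0, "dz": 28, "twist": 0, "gripper": 65},
    {"dx": 0, "dy": 0, "dz": 28, "twist": 0, "gripper": 65},
    {"dx": 0, "dy": 0, "dz": 22, "twist": 0, "gripper": 65},
    {"dx": 0, "dy": 0, "dz": 12, "twist": 0, "gripper": 65}
  ]
}}

```text
t: 25.48
tool_pos: [656.0, -262.3, 63.9]
orientation: [0.269, 0.912, -0.111, 0.29]
wrist_force: [-0.4, 0.4, -0.1]
opening: 0.764
grip_force: 0.0
```

```bash
python3 st.py; python3 s8.py
```

```text
t 25.475 q [0.46, 0.77, -0.421, 2.192, 2.179, 0.658, -0.882] pos [656.0, -262.3, 63.9] open 0.764 grip 0.0 F [-0.4, 0.4, -0.1]
x [-0.687  0.426 -0.589] y [ 0.555  0.831 -0.046] z [ 0.469 -0.358 -0.807] tilt 36.19 heading -0.652 yawx 2.587
tool-frame to final TCP [-0.1  2.5  1.8] closing heading err -0.001
jar_a [([332.9, 160.8], 0.75)]
jar_a_mid [([325.7, 273.0], 0.63)]
[([330.0, 257.0, 102.0, 197.0], 0.89)]
exp mid g21 [[321.1 269.5]] g12 [[321.  259.9]] foot g21 [[321.5 157.2]] J2 fit [[322.5 257.8]]
```

Request:
{"name": "apply_moves", "arguments": {
  "targets": [
    {"dx": 0, "dy": 4, "dz": 1, "twist": 0, "gripper": 55},
    {"dx": 0, "dy": 0, "dz": 0, "twist": 0, "gripper": 30},
    {"dx": 0, "dy": 0, "dz": 0, "twist": 0, "gripper": 30},
    {"dx": 0, "dy": 0, "dz": 0, "twist": 0, "gripper": 30},
    {"dx": 0, "dy": 0, "dz": 0, "twist": 0, "gripper": 30}
  ]
}}

```text
t: 26.3
tool_pos: [658.2, -260.1, 65.8]
orientation: [0.27, 0.911, -0.112, 0.291]
wrist_force: [-10.0, -2.3, 9.8]
opening: 0.46
grip_force: 58.8
```

Request:
{"name": "apply_moves", "arguments": {
  "targets": [
    {"dx": -1, "dy": 0, "dz": -10, "twist": 0, "gripper": 30},
    {"dx": -1, "dy": 0, "dz": -20, "twist": 0, "gripper": 30},
    {"dx": 0, "dy": 0, "dz": -30, "twist": 0, "gripper": 30},
    {"dx": 0, "dy": 0, "dz": -30, "twist": 0, "gripper": 30},
    {"dx": 0, "dy": 0, "dz": -30, "twist": 0, "gripper": 30},
    {"dx": 0, "dy": 0, "dz": -30, "twist": 0, "gripper": 30}
  ]
}}

```text
t: 27.05
tool_pos: [589.9, -203.3, 188.5]
orientation: [0.267, 0.912, -0.11, 0.292]
wrist_force: [0.1, -0.4, -1.5]
opening: 0.458
grip_force: 60.4
```

```bash
python3 st.py; sed -i 's/g=12; sg=48/g=21; sg=52/; s/44.3+6/46.6+6/; s/G(-13,/G(-17,/g' place.py; python3 place.py 30; python3 - <<'E'
from h import *
o=env.get_obs(); A=R.from_quat(o["orientation"]).as_matrix();X=np.array(o["tool_pos"])
imaging.camera("wrist");imaging.camera("top")
print([(np.round(d["point"],1).tolist(),round(d["confidence"],2)) for d in imaging.place_of("jar_a","wrist")])
print([proj("wrist",X-20*A[:,2]+s*A[:,0]).round(0)[0].tolist() for s in(46,52,58)])
for l in("jar_a","jar_a_mid","tote"): print(l,[(np.round(d["point"],1).tolist(),round(d["confidence"],2)) for d in imaging.place_of(l,"top")])
print("tote exp",proj("top",[439.4,-322.2,0]).round(1),"jarA exp mid", proj("top",np.array([439.4,-322.2,25])-50*np.array([.413,.911,0])).round(1))
E
```

```text
t 27.05 q [0.356, 0.474, -0.389, 2.308, 1.891, 0.54, -0.733] pos [589.9, -203.3, 188.5] open 0.458 grip 60.4 F [0.1, -0.4, -1.5]
x [-0.687  0.424 -0.591] y [ 0.552  0.833 -0.044] z [ 0.473 -0.356 -0.806] tilt 36.33 heading -0.645 yawx 2.589
tw -0.19448743023880938 y [ 0.408  0.899 -0.157]
contact TCP [ 446.3 -295.3   35.7] final [ 469.  -305.7    8.1] tool delta contact->final [-4.6  4.3 36.7]
6 [0.9, 0.62, -0.74, 2.55, 2.31, 0.79, -0.7] [ 446. -295.  133.] tilt 36.2 head -0.645 yawx 2.82
9 [1.15, 1.14, -1.28, 2.55, 2.11, 1.37, -0.35] [ 449. -297.   48.] tilt 34.8 head -0.649 yawx 2.82
[15.0, -26.0, 2.0, -0.032]
[16.0, -25.0, 2.0, -0.032]
[17.0, -25.0, 2.0, -0.032]
[18.0, -24.0, 1.0, -0.032]
[19.0, -23.0, 2.0, -0.032]
[19.0, -23.0, 1.0, -0.032]
[16.0, 4.0, 23.0, 0.0]
[17.0, 5.0, 23.0, 0.0]
[19.0, 4.0, 22.0, 0.0]
[([323.4, 156.2], 0.96)]
[[318.0, 173.0], [318.0, 158.0], [318.0, 143.0]]
jar_a [([200.1, 193.1], 0.76), ([298.2, 297.0], 0.75)]
jar_a_mid [([393.1, 258.5], 0.65), ([213.0, 168.9], 0.63)]
tote [([282.0, 259.6], 0.97), ([271.9, 168.8], 0.69)]
tote exp [[289.7 253.6]] jarA exp mid [[310.4 262.7]]
```

```bash
cat > tote.py <<'E'
from h import *
cal={c:imaging.get_calibration(c) for c in("side","top")};M={};src=open("fit.py").read()
for c in cal:
    im=imaging.camera(c); hsv=cv2.cvtColor(im,cv2.COLOR_BGR2HSV)
    b=cv2.inRange(hsv,(105,130,60),(125,255,255)); n,l,s,_=cv2.connectedComponentsWithStats(b); k=1+np.argmax(s[1:,4])
    h=cv2.convexHull(np.argwhere(l==k)[:,::-1].astype(np.int32)); m=np.zeros((400,640),np.uint8);cv2.fillConvexPoly(m,h,1);M[c]=m>0
    D=imaging.cut_out("tote",c); print(c,"blue rect",s[k],"net",[(np.round(d["rect"]).tolist(),round(d["confidence"],2)) for d in D[:2]])
    o=np.load(f"tote_{c}.npy"); ys,xs=np.nonzero(o); print("   old extents",xs.min(),xs.max(),ys.min(),ys.max())
    for lb in("jar_a","jar_a_mid","tote"): print("  ",lb,[(np.round(d["point"],1).tolist(),round(d["confidence"],2)) for d in imaging.place_of(lb,c)])
i=src.index("def iou");j=src.index("r=min(");exec(src[i:j])
for cs in(("side","top"),("side",),("top",)):
    cc=cal; cal={c:cc[c] for c in cs}
    r=min((minimize(iou,[x,y,w],method="Nelder-Mead",options=dict(initial_simplex=[[x,y,w],[x+20,y,w],[x,y+20,w],[x,y,w+.1]])) for x in(430,) for y in(-322,) for w in(-.5,-.4,-.3)),key=lambda r:r.fun)
    print(cs,r.x.round(3),r.fun); cal=cc
print(env.get_obs()["t"])
E
python3 tote.py
```

```text
side blue rect [ 289  217  128  104 6714] net [([353.0, 269.0, 126.0, 102.0], 0.57)]
   old extents 290 415 216 316
   jar_a [([264.0, 238.9], 0.79), ([393.6, 272.6], 0.69)]
   jar_a_mid [([255.5, 212.7], 0.86)]
   tote [([351.6, 274.3], 0.8)]
top blue rect [ 223  203  124  107 7278] net [([285.0, 256.0, 123.0, 108.0], 0.89)]
   old extents 226 349 202 309
   jar_a [([298.5, 294.2], 0.81), ([204.5, 191.4], 0.66)]
   jar_a_mid [([212.9, 169.2], 0.7), ([304.5, 268.6], 0.48)]
   tote [([283.6, 254.3], 0.57)]
('side', 'top') [ 4.36480e+02 -3.15823e+02 -3.99000e-01] -1.8414802557564445
('side',) [ 4.35986e+02 -3.17019e+02 -3.91000e-01] -0.970914308073562
('top',) [ 4.34333e+02 -3.17426e+02 -3.82000e-01] -0.8751032935898949
27.85
```

```bash
sed -i 's/C=np.array.*$/C=np.array([435.8,-317,0]);yaw=-.391/' place.py; python3 place.py 30; python3 - <<'E'
from h import *
C=np.array([435.8,-317,0]);yaw=-.391;ex=np.array([np.cos(yaw),np.sin(yaw),0]);ey=np.array([-ex[1],ex[0],0])
def f(c,u): 
    s=least_squares(lambda p:proj(c,C+p[0]*ex+p[1]*ey+[0,0,25])[0]-u,[0,-40]).x; print(c,u,s.round(1))
f("top",[298.5,294.2]);f("side",[393.6,272.6]);f("top",[304.5,268.6])
E
```

```text
tw -0.23865420385518202 y [ 0.375  0.909 -0.183]
contact TCP [ 441.4 -290.3   35.7] final [ 464.5 -299.8    8.1] tool delta contact->final [-5.   5.1 36.6]
6 [1.07, 0.73, -1.06, 2.55, 2.11, 0.96, -0.45] [ 442. -291.  133.] tilt 36.0 head -0.649 yawx 2.88
9 [1.14, 1.13, -1.28, 2.55, 2.08, 1.36, -0.31] [ 446. -292.   48.] tilt 33.8 head -0.657 yawx 2.87
[16.0, -25.0, 1.0, -0.04]
[17.0, -25.0, 1.0, -0.04]
[18.0, -24.0, 0.0, -0.04]
[19.0, -23.0, 1.0, -0.04]
[20.0, -22.0, 0.0, -0.04]
[22.0, -22.0, 1.0, -0.04]
[16.0, 5.0, 23.0, 0.0]
[17.0, 6.0, 23.0, 0.0]
[20.0, 6.0, 21.0, 0.0]
top [298.5, 294.2] [-66.4 -53.9]
side [393.6, 272.6] [-70.2 -47.3]
top [304.5, 268.6] [-12.5 -46.3]
```

Request:
{"name": "apply_moves", "arguments": {
  "targets": [
    {"dx": 15, "dy": -25, "dz": 1, "twist": -0.04, "gripper": 30},
    {"dx": 16, "dy": -25, "dz": 1, "twist": -0.04, "gripper": 30},
    {"dx": 17, "dy": -24, "dz": 1, "twist": -0.04, "gripper": 30},
    {"dx": 18, "dy": -23, "dz": 1, "twist": -0.04, "gripper": 30},
    {"dx": 19, "dy": -22, "dz": 1, "twist": -0.04, "gripper": 30},
    {"dx": 20, "dy": -22, "dz": 1, "twist": -0.04, "gripper": 30}
  ]
}}

```text
t: 28.6
tool_pos: [447.8, -294.6, 135.4]
orientation: [0.156, 0.937, -0.145, 0.276]
wrist_force: [-0.0, -0.9, -1.7]
opening: 0.455
grip_force: 60.5
```

```bash
python3 st.py; sed -i 's/G(-17,/G(-12,/g' place.py; python3 place.py 30
```

```text
t 28.6 q [0.789, 0.575, -0.586, 2.56, 2.404, 0.724, -0.764] pos [447.8, -294.6, 135.4] open 0.455 grip 60.5 F [-0.0, -0.9, -1.7]
x [-0.799  0.212 -0.563] y [ 0.372  0.91  -0.185] z [ 0.473 -0.357 -0.805] tilt 36.34 heading -0.647 yawx 2.882
tw 0.004270170970116507 y [ 0.375  0.909 -0.182]
contact TCP [ 446.1 -292.2   35.7] final [ 464.6 -299.8    8.1] tool delta contact->final [-0.8  5.  33.7]
1 [0.95, 0.64, -0.83, 2.55, 2.25, 0.83, -0.6] [ 446. -293.  134.] tilt 36.3 head -0.646 yawx 2.88
4 [1.14, 1.14, -1.28, 2.55, 2.1, 1.37, -0.31] [ 449. -294.   48.] tilt 34.5 head -0.652 yawx 2.87
[3.0, 0.0, 1.0, 0.004]
[16.0, 5.0, 23.0, 0.0]
[17.0, 6.0, 23.0, 0.0]
[19.0, 6.0, 21.0, 0.0]
```

Request:
{"name": "apply_moves", "arguments": {
  "targets": [
    {"dx": 7, "dy": 2.5, "dz": 12, "twist": 0, "gripper": 30},
    {"dx": 7, "dy": 2.5, "dz": 12, "twist": 0, "gripper": 30},
    {"dx": 7, "dy": 2.5, "dz": 12, "twist": 0, "gripper": 30},
    {"dx": 7, "dy": 2.5, "dz": 12, "twist": 0, "gripper": 30},
    {"dx": 7, "dy": 2.5, "dz": 11, "twist": 0, "gripper": 30},
    {"dx": 7, "dy": 2.5, "dz": 10, "twist": 0, "gripper": 30}
  ]
}}

```text
t: 29.35
tool_pos: [453.3, -298.2, 51.7]
orientation: [0.159, 0.938, -0.144, 0.274]
wrist_force: [-0.8, -0.2, -1.5]
opening: 0.454
grip_force: 60.6
```

```bash
python3 st.py; python3 place.py 30
```

```text
t 29.35 q [1.14, 1.141, -1.294, 2.56, 2.12, 1.394, -0.317] pos [453.3, -298.2, 51.7] open 0.454 grip 60.6 F [-0.8, -0.2, -1.5]
x [-0.799  0.218 -0.56 ] y [ 0.376  0.908 -0.183] z [ 0.468 -0.357 -0.808] tilt 36.06 heading -0.651 yawx 2.875
tw -0.0016604768732844197 y [ 0.375  0.909 -0.183]
contact TCP [ 446.  -292.2   35.6] final [ 464.5 -299.8    8. ] tool delta contact->final [-1.   5.  33.7]
3 [1.18, 0.86, -1.28, 2.54, 1.99, 1.13, -0.31] [ 446. -292.  133.] tilt 35.9 head -0.65 yawx 2.88
6 [1.14, 1.14, -1.28, 2.55, 2.1, 1.37, -0.31] [ 449. -294.   48.] tilt 34.4 head -0.655 yawx 2.87
[-12.0, -4.0, -23.0, -0.001]
[-12.0, -4.0, -23.0, -0.001]
[-12.0, -4.0, -24.0, -0.001]
[16.0, 5.0, 23.0, 0.0]
[16.0, 5.0, 23.0, 0.0]
[18.0, 6.0, 22.0, 0.0]
```

Request:
{"name": "apply_moves", "arguments": {
  "targets": [
    {"dx": 1.3, "dy": 0.7, "dz": 3.6, "twist": 0, "gripper": 30},
    {"dx": 1.3, "dy": 0.7, "dz": 3.6, "twist": 0, "gripper": 30},
    {"dx": 1.3, "dy": 0.7, "dz": 3.6, "twist": 0, "gripper": 30}
  ]
}}

```text
t: 29.72
tool_pos: [457.3, -298.8, 42.7]
orientation: [0.157, 0.937, -0.145, 0.276]
wrist_force: [0.0, 0.3, -2.3]
opening: 0.455
grip_force: 60.7
```

```bash
python3 st.py
```

```text
t 29.725 q [1.13, 1.162, -1.276, 2.556, 2.146, 1.407, -0.319] pos [457.3, -298.8, 42.7] open 0.455 grip 60.7 F [0.0, 0.3, -2.3]
x [-0.799  0.214 -0.562] y [ 0.374  0.909 -0.185] z [ 0.471 -0.358 -0.806] tilt 36.28 heading -0.649 yawx 2.879
```

Request:
{"name": "apply_moves", "arguments": {
  "targets": [
    {"dx": 1.5, "dy": 0.6, "dz": 2.6, "twist": 0, "gripper": 30},
    {"dx": 1.5, "dy": 0.6, "dz": 2.6, "twist": 0, "gripper": 30},
    {"dx": 1.5, "dy": 0.6, "dz": 2.6, "twist": 0, "gripper": 30}
  ]
}}

```text
t: 30.1
tool_pos: [460.6, -299.3, 35.9]
orientation: [0.157, 0.936, -0.145, 0.279]
wrist_force: [4.3, 0.2, 17.9]
opening: 0.464
grip_force: 61.4
```

```bash
python3 st.py
```

```text
t 30.1 q [1.124, 1.182, -1.266, 2.554, 2.17, 1.423, -0.324] pos [460.6, -299.3, 35.9] open 0.464 grip 61.4 F [4.3, 0.2, 17.9]
x [-0.795  0.212 -0.568] y [ 0.374  0.909 -0.184] z [ 0.477 -0.359 -0.802] tilt 36.69 heading -0.645 yawx 2.881
```

Request:
{"name": "apply_moves", "arguments": {
  "targets": [
    {"dx": 2, "dy": 0.5, "dz": 1.6, "twist": 0, "gripper": 30},
    {"dx": 2, "dy": 0.5, "dz": 1.6, "twist": 0, "gripper": 30}
  ]
}}

```text
t: 30.35
tool_pos: [461.9, -299.8, 33.1]
orientation: [0.157, 0.935, -0.147, 0.282]
wrist_force: [10.0, -8.4, 26.8]
opening: 0.46
grip_force: 63.0
```

Request:
{"name": "apply_moves", "arguments": {
  "targets": [
    {"dx": 2, "dy": 0.5, "dz": 1.8, "twist": 0, "gripper": 30},
    {"dx": 2, "dy": 0.5, "dz": 1.8, "twist": 0, "gripper": 30}
  ]
}}

```text
t: 30.6
tool_pos: [462.0, -301.0, 28.4]
orientation: [0.157, 0.934, -0.148, 0.284]
wrist_force: [7.4, 7.4, 58.2]
opening: 0.456
grip_force: 69.5
```

```bash
python3 st.py
```

```text
t 30.6 q [1.133, 1.237, -1.295, 2.556, 2.184, 1.487, -0.298] pos [462.0, -301.0, 28.4] open 0.456 grip 69.5 F [7.4, 7.4, 58.2]
x [-0.79   0.208 -0.577] y [ 0.377  0.907 -0.188] z [ 0.484 -0.366 -0.795] tilt 37.34 heading -0.648 yawx 2.884
```

Request:
{"name": "apply_moves", "arguments": {
  "targets": [
    {"dx": -2, "dy": -0.5, "dz": -2.4, "twist": 0, "gripper": 30}
  ]
}}

```text
t: 30.72
tool_pos: [458.3, -298.8, 27.8]
orientation: [0.157, 0.936, -0.145, 0.278]
wrist_force: [0.6, -0.1, -0.8]
opening: 0.455
grip_force: 65.7
```

```bash
python3 st.py; python3 - <<'E'
from h import *
C=np.array([435.8,-317,0]);yaw=-.391;ex=np.array([np.cos(yaw),np.sin(yaw),0]);ey=np.array([-ex[1],ex[0],0])
o=env.get_obs();A=R.from_quat(o["orientation"]).as_matrix();X=np.array(o["tool_pos"])
print("torque",np.round(o["wrist_torque"],2))
for nm,v in(("grasp",[0,0,-21]),("bodyc",[38,42,-73]),("bodyc2",[38,-42,-73]),("bodyc3",[43,38,-73]),("tipL",[11,22,-5]),("tipR",[11,-22,-5])):
    w=X+A@v-C; print(nm,(w@ex).round(1),(w@ey).round(1),w[2].round(1))
for c in("wrist","side"):
    imaging.camera(c)
    for l in("jar_a","jar_a_mid","tote"): print(c,l,[(np.round(d["point"],1).tolist(),round(d["confidence"],2)) for d in imaging.place_of(l,c)])
    print([(np.round(d["rect"]).tolist(),round(d["confidence"],2)) for d in imaging.cut_out("jar_a",c)],[(np.round(d["rect"]).tolist(),round(d["confidence"],2)) for d in imaging.cut_out("tote",c)][:1])
E
```

```text
t 30.725 q [1.133, 1.23, -1.295, 2.558, 2.169, 1.473, -0.301] pos [458.3, -298.8, 27.8] open 0.455 grip 65.7 F [0.6, -0.1, -0.8]
x [-0.796  0.214 -0.566] y [ 0.375  0.908 -0.185] z [ 0.475 -0.359 -0.803] tilt 36.55 heading -0.648 yawx 2.879
torque [0.42 0.46 0.02]
grasp 1.7 28.6 44.6
bodyc -59.2 73.7 57.1
bodyc2 -59.3 -8.9 72.7
bodyc3 -63.3 69.2 55.1
tipL 2.0 46.6 21.5
tipR 1.9 3.4 29.6
wrist jar_a [([321.6, 177.3], 0.75), ([87.2, 260.8], 0.74)]
wrist jar_a_mid [([318.7, 279.7], 0.95)]
wrist tote [([284.1, 189.0], 0.57)]
[([321.0, 264.0, 105.0, 175.0], 0.76), ([150.0, 215.0, 171.0, 131.0], 0.59), ([53.0, 289.0, 103.0, 82.0], 0.51)] [([320.0, 196.0, 640.0, 336.0], 0.93)]
side jar_a [([359.8, 282.1], 0.98), ([394.4, 271.3], 0.58), ([262.8, 176.6], 0.38)]
side jar_a_mid [([341.2, 264.8], 0.78)]
side tote [([356.7, 275.9], 0.63)]
[([342.0, 263.0, 46.0, 47.0], 0.92), ([381.0, 271.0, 17.0, 8.0], 0.63)] [([349.0, 271.0, 120.0, 101.0], 0.6)]
```

Request:
{"name": "apply_moves", "arguments": {
  "targets": [
    {"dx": 0, "dy": 0.4, "dz": 2.5, "twist": 0, "gripper": 30},
    {"dx": 0, "dy": 0.4, "dz": 2.5, "twist": 0, "gripper": 30}
  ]
}}

```text
t: 31.58
tool_pos: [459.3, -298.7, 22.8]
orientation: [0.156, 0.937, -0.144, 0.277]
wrist_force: [0.4, 2.5, 11.4]
opening: 0.462
grip_force: 68.5
```

Request:
{"name": "apply_moves", "arguments": {
  "targets": [
    {"dx": 0, "dy": 0.4, "dz": 2.5, "twist": 0, "gripper": 30}
  ]
}}

```text
t: 31.7
tool_pos: [460.7, -299.5, 20.9]
orientation: [0.157, 0.937, -0.144, 0.277]
wrist_force: [-2.6, 1.8, 14.4]
opening: 0.459
grip_force: 69.7
```

Low force again; continue.

Request:
{"name": "apply_moves", "arguments": {
  "targets": [
    {"dx": 0, "dy": 0.4, "dz": 2.5, "twist": 0, "gripper": 30},
    {"dx": 0, "dy": 0.4, "dz": 2.5, "twist": 0, "gripper": 30}
  ]
}}

```text
t: 31.95
tool_pos: [462.3, -300.3, 18.1]
orientation: [0.155, 0.937, -0.145, 0.277]
wrist_force: [-22.4, 9.6, 47.5]
opening: 0.457
grip_force: 74.8
```

Request:
{"name": "apply_moves", "arguments": {
  "targets": [
    {"dx": 0.5, "dy": 0.4, "dz": 2, "twist": 0, "gripper": 30}
  ]
}}

```text
t: 32.08
tool_pos: [462.8, -300.2, 17.0]
orientation: [0.155, 0.937, -0.145, 0.278]
wrist_force: [-24.4, 10.1, 52.5]
opening: 0.46
grip_force: 76.8
```

```bash
python3 st.py
```

```text
t 32.075 q [1.131, 1.254, -1.279, 2.547, 2.195, 1.479, -0.289] pos [462.8, -300.2, 17.0] open 0.46 grip 76.8 F [-24.4, 10.1, 52.5]
x [-0.797  0.209 -0.566] y [ 0.37   0.91  -0.186] z [ 0.476 -0.358 -0.803] tilt 36.56 heading -0.644 yawx 2.885
```

Request:
{"name": "apply_moves", "arguments": {
  "targets": [
    {"dx": 1, "dy": 0, "dz": -1.5, "twist": 0, "gripper": 30},
    {"dx": 0, "dy": 0, "dz": 0, "twist": 0, "gripper": 30}
  ]
}}

```text
t: 32.33
tool_pos: [462.6, -300.0, 17.1]
orientation: [0.156, 0.937, -0.145, 0.278]
wrist_force: [-7.5, 3.2, 28.6]
opening: 0.459
grip_force: 73.6
```

```bash
python3 st.py; python3 - <<'E'
from h import *
C=np.array([435.8,-317,0]);yaw=-.391;ex=np.array([np.cos(yaw),np.sin(yaw),0]);ey=np.array([-ex[1],ex[0],0])
o=env.get_obs();A=R.from_quat(o["orientation"]).as_matrix();X=np.array(o["tool_pos"]);G=X-21*A[:,2]
print("grasp",((G-C)@ex).round(1),((G-C)@ey).round(1),G[2].round(1))
y=A[:,1]; a0=np.cross(y,[0,0,1.]);a0/=np.linalg.norm(a0); a0=a0*np.sign(a0@ex); n0=np.cross(a0,y); n0*=np.sign(n0[2])
D={}
for c in("wrist","side"):
    imaging.camera(c); D[c]=imaging.place_of("jar_a",c)
    print(c,[(np.round(d["point"],1).tolist(),round(d["confidence"],2)) for d in D[c]], [(np.round(d["rect"]).tolist(),round(d["confidence"],2)) for d in imaging.cut_out("tote",c)][:1])
    for ph in(0,5,10,15,20): 
        f=G-52*(np.cos(np.radians(ph))*a0+np.sin(np.radians(ph))*n0); print("  ",ph,proj(c,f).round(1)[0].tolist(),end="")
    print()
E
```

```text
t 32.325 q [1.13, 1.253, -1.278, 2.548, 2.195, 1.479, -0.293] pos [462.6, -300.0, 17.1] open 0.459 grip 73.6 F [-7.5, 3.2, 28.6]
x [-0.797  0.211 -0.566] y [ 0.373  0.909 -0.185] z [ 0.476 -0.358 -0.803] tilt 36.56 heading -0.645 yawx 2.882
grasp 6.2 29.1 33.9
wrist [([319.5, 197.1], 0.79)] [([319.0, 208.0, 638.0, 357.0], 0.58)]
   0 [319.8, 207.7]   5 [319.7, 196.7]   10 [319.7, 187.2]   15 [319.7, 179.2]   20 [319.6, 172.6]
side [([353.8, 281.0], 0.76), ([338.0, 203.4], 0.73), ([392.6, 270.2], 0.48)] [([348.0, 274.0, 116.0, 98.0], 0.91)]
   0 [358.1, 280.5]   5 [358.3, 281.8]   10 [358.3, 282.9]   15 [358.2, 284.0]   20 [358.0, 284.8]
```

Jar B's foot matches a 5° pitch – nearly flat. Release gently.

Request:
{"name": "apply_moves", "arguments": {
  "targets": [
    {"dx": 0, "dy": 0, "dz": 0, "twist": 0, "gripper": 40},
    {"dx": 0, "dy": 0, "dz": 0, "twist": 0, "gripper": 42},
    {"dx": 0, "dy": 0, "dz": 0, "twist": 0, "gripper": 45},
    {"dx": 0, "dy": 0, "dz": 0, "twist": 0, "gripper": 52},
    {"dx": 0, "dy": 0, "dz": 0, "twist": 0, "gripper": 58},
    {"dx": 0, "dy": 0, "dz": 0, "twist": 0, "gripper": 58}
  ]
}}

```text
t: 33.38
tool_pos: [461.5, -300.1, 13.9]
orientation: [0.157, 0.938, -0.144, 0.275]
wrist_force: [-0.8, 1.0, -0.1]
opening: 0.679
grip_force: 0.0
```

Request:
{"name": "apply_moves", "arguments": {
  "targets": [
    {"dx": -6, "dy": -2, "dz": -8, "twist": 0, "gripper": 58},
    {"dx": -14, "dy": -4.5, "dz": -20, "twist": 0, "gripper": 58},
    {"dx": -14, "dy": -4.5, "dz": -20, "twist": 0, "gripper": 58},
    {"dx": -14, "dy": -4.5, "dz": -20, "twist": 0, "gripper": 58},
    {"dx": -17, "dy": -5, "dz": -24, "twist": 0, "gripper": 58},
    {"dx": -17, "dy": -5, "dz": -24, "twist": 0, "gripper": 58}
  ]
}}

```text
t: 34.12
tool_pos: [463.1, -299.1, 160.0]
orientation: [0.157, 0.937, -0.144, 0.275]
wrist_force: [-0.4, -0.5, -0.5]
opening: 0.679
grip_force: 0.0
```

```bash
python3 st.py; python3 tote.py; python3 - <<'E'
from h import *
C=np.array([435.8,-317,0]);yaw=-.391;ex=np.array([np.cos(yaw),np.sin(yaw),0]);ey=np.array([-ex[1],ex[0],0])
c="wrist"
imaging.camera(c)
for l in("jar_a","jar_a_mid"):
  for d in imaging.place_of(l,c):
    s=least_squares(lambda p:proj(c,C+p[0]*ex+p[1]*ey+[0,0,25])[0]-d["point"],[0,0]).x
    print(l,np.round(d["point"],1),round(d["confidence"],2),"tote xy at z25",s.round(1))
for d in imaging.cut_out("jar_a",c): 
    r=cv2.minAreaRect(np.argwhere(d["mask"])[:,::-1].astype(np.float32)); print(np.round(r[0]),np.round(r[1]),round(r[2]),round(d["confidence"],2))
E
```

```text
t 34.125 q [1.2, 0.775, -1.277, 2.483, 1.941, 1.021, -0.243] pos [463.1, -299.1, 160.0] open 0.679 grip 0.0 F [-0.4, -0.5, -0.5]
x [-0.799  0.215 -0.562] y [ 0.374  0.909 -0.184] z [ 0.471 -0.357 -0.807] tilt 36.22 heading -0.648 yawx 2.879
side blue rect [ 289  217  128  104 5723] net [([354.0, 269.0, 126.0, 104.0], 0.56), ([372.0, 255.0, 46.0, 36.0], 0.5)]
   old extents 290 415 216 316
   jar_a [([355.5, 284.3], 0.95), ([391.7, 269.3], 0.65)]
   jar_a_mid [([338.4, 269.8], 0.71)]
   tote [([351.1, 273.5], 0.59), ([373.5, 256.8], 0.34)]
top blue rect [ 233  203  114  107 4578] net [([287.0, 256.0, 116.0, 106.0], 0.81), ([290.0, 116.0, 166.0, 193.0], 0.46)]
   old extents 226 349 202 309
   jar_a [([298.1, 293.7], 0.88)]
   jar_a_mid [([276.6, 243.3], 0.58)]
   tote [([285.4, 256.3], 0.69)]
('side', 'top') [ 4.35809e+02 -3.19610e+02 -4.02000e-01] -1.8133816548468782
('side',) [ 4.35845e+02 -3.16151e+02 -3.89000e-01] -0.9704350091169576
('top',) [ 4.36444e+02 -3.23742e+02 -3.84000e-01] -0.8626292466765141
34.625
jar_a [364.7  21.6] 0.8 tote xy at z25 [-40.7  30.8]
jar_a_mid [357.   97.3] 0.97 tote xy at z25 [13.5 31.3]
[247.  63.] [133.  65.] 84 0.63
[363.  87.] [ 64. 151.] 1 0.62
```

```bash
python3 - <<'E'
from h import *
tri=lambda obs:least_squares(lambda p:np.concatenate([proj(c,p)[0]-u for c,u in obs]),[430,-320,25])
for nm,o in(("B foot",[("side",[355.5,284.3]),("wrist",[364.7,21.6])]),("B mid",[("side",[338.4,269.8]),("wrist",[357,97.3]),("top",[276.6,243.3])]),("A foot",[("side",[391.7,269.3]),("top",[298.1,293.7])])):
    s=tri(o);print(nm,s.x.round(1),s.cost.round(2))
for c in("side","top"):
    imaging.camera(c)
    for l in("dark_jar","food_tin","mill"): print(c,l,[(np.round(d["point"],1).tolist(),round(d["confidence"],2)) for d in imaging.place_of(l,c)][:1])
E
```

```text
B foot [ 412.2 -274.4   18.7] 0.42
B mid [ 462.2 -294.6   20.6] 2.51
A foot [ 357.2 -340.    26.8] 1.28
side dark_jar [([340.3, 201.4], 0.6)]
side food_tin [([393.3, 272.2], 0.28)]
side mill [([397.4, 215.9], 0.58)]
top dark_jar [([375.5, 194.0], 0.9)]
top food_tin [([417.1, 221.3], 0.59)]
top mill [([394.9, 258.7], 0.85)]
```

Both jars lie flat (B foot and mid at equal height), and the two other things I could check, the dark jar and the mill, have not moved.

```bash
python3 -c "
from plant import job
print(job.sign_off())"
```

```text
the job is handed in; nothing more can be done
None
```

Both jars lie flat, side by side, in the blue tote, handed in at about 35 s of the 53 s; the tote slid a few mm, some joints read up to 0.005 rad past their stated limits, wrist force briefly reached about 60 N while jar B was tipped flat, and the dark jar and shaker did not move, but the tin's position was not confirmed.

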